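# Set up a bayonet stake for the next ring

### The job

Set up the stake for forming a ring: first lift the wooden cover off the stump base and stand it upright, knob up, on the cork pad. Then fit the loose aluminium stake head over the cross-barred post of the stump base, push it down against the sprung collar and turn it clockwise (seen from above) to its stop, so that it is locked with its flange square to the iron base plate; then push every steel pin waiting in the wooden block, however many there are, fully home through a flange hole of its own into the base, and last lay the copper ring flat on top of the head, over its nib (leave the hammer, the stone and the glass jar where they are).

Things in the scene. Friction and masses are not known exactly. Their poses are not given: they have to be found in the camera images.
- base: Fixed. Pale round stump slab 193 mm across, 30 mm high; on it a square dark iron plate 124 x 124 x 20 mm (top 50 mm above the table, sides along the base's x and y) with four 16 mm square holes, 20 mm deep, at (+-46, +-46) mm, and the cross-barred post at its centre. Origin: centre of the underside, z up.
- base_top (a point): Centre of the iron plate's top face (50 mm above the table), on the post's axis; axes as the base.
- cross_bar (a point): Centre of the top of the fixed steel cross bar on the post: bar 48 mm long, 12 mm wide, 8 mm high, underside 13 mm and top 21 mm above the plate, on a 12 mm round spigot. The bar points 60 degrees counter-clockwise (from above) from the base's x axis; this point's axes are the base's.
- collar (a joint): Brass sprung collar, a ring 76 mm across (58 mm inside) around the spigot. It stands 6 mm proud of the plate at 0; the value is how far it is pressed down in m, at most 0.006 (flush). It takes about 11 N to start it and 16 N to press it flush, more than the head's weight.
- head: Loose aluminium stake head, 0.5 kg. Square flange 116 x 116 mm, 10 mm thick, sides along its x and y, four 12 mm square holes at (+-46, +-46) mm. On it a square housing 64 x 64 mm up to 28 mm, then a square neck 40 x 40 mm from 28 to 62 mm (sides along x and y: grip here), then a round nib 16 mm across up to 70 mm. Origin: centre of the underside, z up.
- head_slot (a point): Centre of the slot in the head's underside, 54 mm along the head's x, 16 mm wide. It drops over the cross bar when the head's x lies along the bar (either way round). In the cavity above (10 to 24 mm over the underside) the bar lets the head turn only clockwise, 60 degrees to a stop: then head x is parallel to base x and the pin holes are over the base's holes.
- head_top (a point): Centre of the neck's flat top, at the nib's foot, 62 mm above the head's underside. Heights of the underside above the plate: resting on the free collar 6 mm (too high to turn); press it to 0 to 2.5 mm and turn; let go, the collar lifts it against the bar: locked at 3 mm, where friction holds it (up to 3 mm off the axis).
- cover: Loose square wooden dust cover 76 x 76 mm, 30 mm high, hollow below (walls 7 mm, 22 mm deep), 0.15 kg, standing loosely over the post on the sprung collar. On its top a round knob 24 mm across, from 30 to 64 mm above the underside: grip here. Origin: centre of the underside, z up.
- cork_pad: Fixed flat cork pad 110 x 110 mm, 5 mm thick, beyond the head: place for the cover. Origin: centre of the underside, on the table.
- ring: Loose copper ring blank, 50 mm outside, 20 mm hole, 16 mm high, 0.22 kg, lying flat on the table. Origin: centre of its underside.
- pin_block: Fixed dark wooden block 50 x 170 x 34 mm with a row of four 10 mm square through holes 45 mm apart along its y axis, in which the pins stand. Origin: centre of the underside; z up.
- pin0: Loose steel pin, 66 mm, 40 g, upright in a hole of the block; None if absent. Round shank 8 mm across, 28 mm long, tapered tip; round collar 16 mm across, 4 mm thick, that rests on the block, later on the flange; above it a square grip 12 x 12 mm, 34 mm high, sides along the block's x and y. Origin: tip end, z up; 6 mm above the table in the block. Fully home: tip 15 mm below the plate top.
- flange_hole0 (a point): Centre of a 12 mm square pin hole's mouth in the head's flange, at (+46, +46) mm from the head's axis, 10 mm above its underside.
- pin1: Loose steel pin, 66 mm, 40 g, upright in a hole of the block; None if absent. Round shank 8 mm across, 28 mm long, tapered tip; round collar 16 mm across, 4 mm thick, that rests on the block, later on the flange; above it a square grip 12 x 12 mm, 34 mm high, sides along the block's x and y. Origin: tip end, z up; 6 mm above the table in the block. Fully home: tip 15 mm below the plate top.
- flange_hole1 (a point): Centre of a 12 mm square pin hole's mouth in the head's flange, at (-46, +46) mm from the head's axis, 10 mm above its underside.
- pin2: Loose steel pin, 66 mm, 40 g, upright in a hole of the block; None if absent. Round shank 8 mm across, 28 mm long, tapered tip; round collar 16 mm across, 4 mm thick, that rests on the block, later on the flange; above it a square grip 12 x 12 mm, 34 mm high, sides along the block's x and y. Origin: tip end, z up; 6 mm above the table in the block. Fully home: tip 15 mm below the plate top.
- flange_hole2 (a point): Centre of a 12 mm square pin hole's mouth in the head's flange, at (-46, -46) mm from the head's axis, 10 mm above its underside.
- pin3: Loose steel pin, 66 mm, 40 g, upright in a hole of the block; None if absent. Round shank 8 mm across, 28 mm long, tapered tip; round collar 16 mm across, 4 mm thick, that rests on the block, later on the flange; above it a square grip 12 x 12 mm, 34 mm high, sides along the block's x and y. Origin: tip end, z up; 6 mm above the table in the block. Fully home: tip 15 mm below the plate top.
- flange_hole3 (a point): Centre of a 12 mm square pin hole's mouth in the head's flange, at (+46, -46) mm from the head's axis, 10 mm above its underside.
- hammer: Bystander: loose hammer lying beyond the base. Leave alone.
- stone: Bystander: flat round grey stone 70 mm across, 16 mm high. Leave alone.
- jar: Bystander: brown glass jar with a steel lid, 66 mm across, 80 mm high. Leave alone.
Mind the look-alikes: they are no part of the job. There is more than one size of the head; the job needs the middle-sized.

How it is judged (in metres and radians):
On the way, in this order (a step that is already met when the one before it is completed fails the run):
1. the wooden cover stands on the cork pad (horizontal distance between cover and cork_pad below 0.03 m and z of cover in the frame of cork_pad below 0.008 m and angle between cover's own z axis and vertical below 0.06 rad), for 0.2 s.
2. the head sits over the post, down on the sprung collar (horizontal distance between head and base_top below 0.006 m and z of head in the frame of base_top below 0.0105 m and angle between head's own z axis and vertical below 0.1 rad), for 0.1 s.
3. the head is pushed down and turned to its stop: locked under the cross bar, flange square to the base plate (horizontal distance between head and base_top below 0.005 m and z of head in the frame of base_top below 0.0045 m and angle between the x axis of head and the x axis of base, either way round below 0.09 rad and angle between head's own z axis and vertical below 0.06 rad), for 0.3 s.
4. every pin that is present stands fully home in a flange hole (all of step 3 and (horizontal distance between pin0 and flange_hole0 below 0.0055 m or horizontal distance between pin0 and flange_hole1 below 0.0055 m or horizontal distance between pin0 and flange_hole2 below 0.0055 m or horizontal distance between pin0 and flange_hole3 below 0.0055 m) and z of each of pin0, pin1, pin2, pin3 in the frame of base_top below -0.011 m and angle between each of pin0, pin1, pin2, pin3's own z axis and vertical below 0.14 rad and (horizontal distance between pin1 and flange_hole0 below 0.0055 m or horizontal distance between pin1 and flange_hole1 below 0.0055 m or horizontal distance between pin1 and flange_hole2 below 0.0055 m or horizontal distance between pin1 and flange_hole3 below 0.0055 m) and (horizontal distance between pin2 and flange_hole0 below 0.0055 m or horizontal distance between pin2 and flange_hole1 below 0.0055 m or horizontal distance between pin2 and flange_hole2 below 0.0055 m or horizontal distance between pin2 and flange_hole3 below 0.0055 m) and (horizontal distance between pin3 and flange_hole0 below 0.0055 m or horizontal distance between pin3 and flange_hole1 below 0.0055 m or horizontal distance between pin3 and flange_hole2 below 0.0055 m or horizontal distance between pin3 and flange_hole3 below 0.0055 m)), for 0.2 s.
5. the ring lies flat on the head, over the nib (horizontal distance between ring and head_top below 0.004 m and z of ring in the frame of head_top below 0.002 m and angle between ring's own z axis and vertical below 0.06 rad), for 0.2 s.
At the end, for the whole second after the job is handed in: Cover upright on pad, within 30 mm of its centre. Head locked: 5 mm off axis, underside 4.5 mm above plate, 0.09 rad at most. Each present pin within 5.5 mm of a flange hole, tip 11 mm below plate top, upright. Ring within 4 mm of head axis, within 2 mm of neck top, flat. All at rest (all of step 1 and all of step 4 and all of step 5 and linear speed of each of cover, head, ring, pin0, pin1, pin2, pin3 below 0.02 m/s); the robot touches nothing.
It fails at once if the hammer is pushed about (moved more than 30 mm) (distance of hammer from where it was at the start of the episode above 0.03 m).
It fails at once if the stone is pushed about (moved more than 30 mm) (distance of stone from where it was at the start of the episode above 0.03 m).
It fails at once if the jar is pushed about (moved more than 30 mm) (distance of jar from where it was at the start of the episode above 0.03 m).
Of pin0, pin1, pin2, pin3 only 2 to 4 are there at a start; the rules pass over those that are not, and their reading is None.
At some moment in a run one of head, ring may be knocked a few centimetres aside while the robot is not near it.
It also fails if it takes over 210 s, if anything falls off the work surface, if the arm or the gripper's body presses on something with over 40 N, if the wrist force passes 120 N, or if a joint passes its speed limit or range.

### The arm

A 6-joint arm with a two-finger parallel gripper is mounted at the origin on the work surface. World frame = base frame: x ahead of the robot, y to its left, z up, the work surface at z = 0. Lengths are in m, angles in degrees, forces in N, time in s.
With the tool pointing down it reaches from about 0.375 to 0.9 m from the base axis. Payload 3.1 kg.
Tool frame: the origin (TCP) lies midway between the tips of the shut fingers; the grasp point (between the pads) lies 19 mm behind it (bot.hold_point_z is the distance from the TCP to the grasp point, in m); z points along the fingers, y is the line along which they close (so a half turn about z gives the same grasp; the last joint's range is limited). The gripper opens to 87 mm and grips with 3 to 60 N. Pads are 19 mm wide; open, the fingers measure 117 mm over their backs; the gripper's body (75 mm by 190 mm) begins 51 mm behind the grasp point.
Start: joints at [64.085, 30.224, 82.088, -0, 67.689, -10.227], TCP at [0.169, 0.602, 0.223] pointing down, gripper open.
Joint ranges: [-176.69, 176.69], [-43.24, 126.21], [12.49, 139.97], [-82, 262], [0, 151.66], [-163.58, 163.58]. Speed limits (degrees/s): [159.86, 159.86, 180, 180, 180, 180].

### API

Orientations are given as a 3x3 rotation matrix whose columns are the frame's x, y, z axes.
In Python, from rig import read_state, optics, order, bot gives the robot as it stands.
- The arm moves only by the tool drive_tool, never from a script. Its argument "steps" is a list of rows, each a list of 7 numbers: the finger opening in mm, from 0 to 87, then the shift along the tool's x, y, z normalised to -1 to 1, where 1 is 0.12 m, then the turn, a rotation vector about the tool's x, y, z normalised to -1 to 1, where 1 is 1.5 rad. In form: [[jaw, tx, ty, tz, ax, ay, az], ...]. A call has 1 to 8 rows; each row is the pose to reach, as a shift and turn from the pose commanded when the call began, along the tool's axes at that moment; what a row does not reach only later rows make up. A row lasts 1/10 s, in which the tool goes at most 50 mm and 8.59 degrees, less where a joint would pass 70% of its speed; a pose out of reach is approached as far as the arm can. A call with a number of a shift or a turn outside -1 to 1 is refused whole. A call with a gripper value outside its range is refused whole. The fingers move at their own pace and stop on an object; the grip force is fixed at half the most. Time passes only in rows, so rows that repeat a pose let the fingers close. It gives the time, the measured TCP pose, the force, the opening and the grip force at its end, in the units of the state.
- read_state(): the state, without advancing time (a new reading comes with each control period).
- optics.capture(name): name is "side" or "top"; returns a dict with "color" (400x640x3 uint8, blue, green, red), "range_z" (400x640 float32, m along the optical axis (not along the pixel's ray), 0 where there is no reading), "fx", "fy", "cx", "cy" (pixels), "D" ([k1, k2, p1, p2, k3] as OpenCV has them; the pictures are not rectified), "rvec" (rotation vector, rad) and "tvec" (3), from world to camera coordinates, as OpenCV has them. Camera axes: x right, y down, z forward; pixel columns grow to the right and rows downward; lengths in m; the calibration is good to about 2 mm. A picture is of the moment at which its call begins.
- order.hand_in(): hands the job in; it is judged then, once.
The state is a dict: "time_s": time; "joint_positions": joint angles; "qvel": joint speeds; "tau": joint torques, N m; "position": TCP position; "tcp_rot": TCP orientation; "force": force on the tool from outside, world axes, zero at the start; "moment": the same for the moment, N m; "opening": opening from 0.0 (shut) to 1.0 (fully open); "grasp_force": force on a finger pad.
Only numpy, scipy, OpenCV 4.12 (cv2) and the standard library are available. Lean on these libraries where they do the work, as an engineer would, in place of code of your own. Each camera call takes 0.05 s, during which the arm holds its last target. There are 200 camera calls.

## Working session

There is one attempt and no reset: what is moved stays moved. The work goes in short steps, Python scripts to look and compute and a tool call to move; the robot and the scene stay as the last step left them, time stands still between calls to the robot, and variables do not carry over. Pictures are saved under pics/ and viewed, at most 20 in all, crops included, and the job is handed in when it is done.

Besides the shell and the picture viewer there is one more tool, called after "Call:" by a JSON object that holds its "method" and its "body". drive_tool: Moves the arm, as the interface text tells. Scaled input: -1 to 1 covers 0.12 m each way for a shift and 1.5 rad each way for a turn. Its arguments: {"type":"object","properties":{"steps":{"type":"array"}},"required":["steps"]}

```bash
ls; mkdir -p pics
cat > h.py <<'E'
import numpy as np, cv2
from rig import read_state, optics, order, bot
def cap(n):
    c=optics.capture(n); c['K']=np.array([[c['fx'],0,c['cx']],[0,c['fy'],c['cy']],[0,0,1.]]); c['D']=np.array(c['D'],float)
    c['R']=cv2.Rodrigues(np.array(c['rvec'],float))[0]; c['t']=np.array(c['tvec'],float).ravel(); return c
def ray(c,uv):
    p=cv2.undistortPoints(np.array(uv,float).reshape(-1,1,2),c['K'],c['D']).reshape(-1,2)
    d=np.c_[p,np.ones(len(p))]@c['R']; return -c['R'].T@c['t'],d
def plane(c,uv,z):
    o,d=ray(c,uv); return o+d*((z-o[2])/d[:,2])[:,None]
def cloud(c):
    h,w=c['range_z'].shape; v,u=np.mgrid[:h,:w]; o,d=ray(c,np.c_[u.ravel(),v.ravel()])
    P=(o+d*c['range_z'].ravel()[:,None]).reshape(h,w,3); P[c['range_z']==0]=np.nan; return P
def proj(c,X): return cv2.projectPoints(np.array(X,float).reshape(-1,3),np.array(c['rvec'],float),c['t'],c['K'],c['D'])[0].reshape(-1,2)
E
python3 - <<'E'
from h import *
s=read_state(); print(s['time_s'],s['position'],s['tcp_rot'],s['force'])
for n in ('side','top'):
    c=cap(n); cv2.imwrite(f'pics/{n}0.png',c['color']); print(n,c['fx'],-c['R'].T@c['t'],c['R'][2])
E
```

```text
pics
0.0 [0.16862327 0.60105451 0.22156439] [[-9.62763243e-01  2.70344319e-01 -9.42090549e-04]
 [ 2.70345694e-01  9.62761342e-01 -1.95021344e-03]
 [ 3.79779237e-04 -2.13228394e-03 -9.99997655e-01]] [-0.40602302 -0.40335202 -0.70522829]
side 422.66427607563963 [-0.12155778 -0.59913225  0.60764119] [ 0.61650822  0.61778154 -0.48812251]
top 513.7903615358385 [0.28486528 0.05642907 1.39966389] [ 0.18363192  0.01454709 -0.98288743]
```

View pics/top0.png

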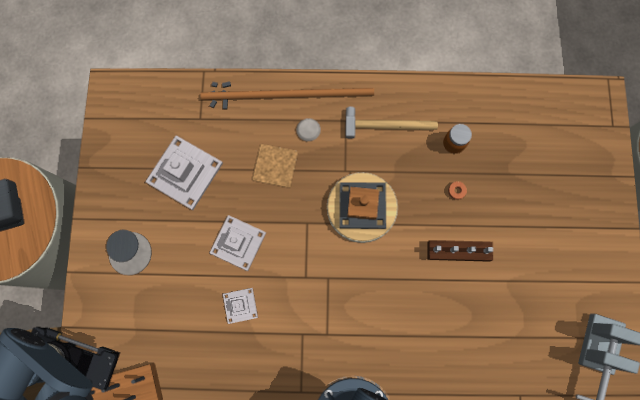

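View pics/side0.png

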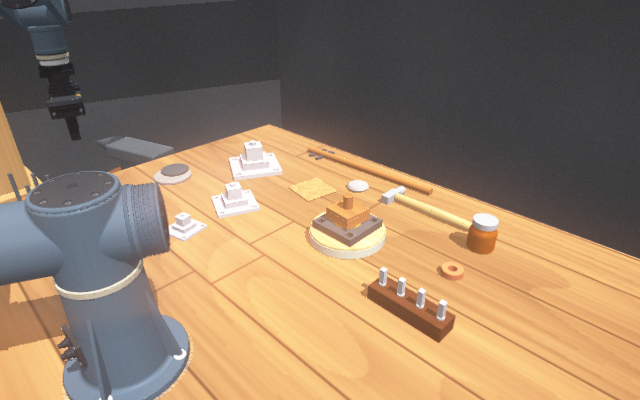

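Top view: middle head at (237,242) with flange about 40 px (116 mm), cover on base at (363,203), cork pad at (276,165), ring at (457,190), four pins in the block at (438–486,250). Side view shows the same: head (235,200), ring (452,270).

```bash
cat > m.py <<'E'
from h import *
c=cap('top'); P=cloud(c); s=cap('side'); Q=cloud(s)
def hsv(c): return cv2.cvtColor(c['color'],cv2.COLOR_BGR2HSV)
H=hsv(c)
def win(x,y,r): m=np.zeros(c['range_z'].shape,bool); m[y-r:y+r,x-r:x+r]=1; return m
def rect(m,z):
    m=m.astype(np.uint8); k=cv2.findContours(m,cv2.RETR_EXTERNAL,cv2.CHAIN_APPROX_NONE)[0]; k=max(k,key=cv2.contourArea)
    X=plane(c,k.reshape(-1,2),z)[:,:2].astype(np.float32); (a,b),wh,an=cv2.minAreaRect(X*1000); return np.round([a,b,*wh,an],1), len(k)
if __name__=='__main__':
    def zs(m,n): print(n,'z pct',np.round(np.nanpercentile(P[m][:,2],[2,10,25,50,75,90,98])*1000,1))
    zs(win(400,320,15),'table')
    for n,x,y,r in [('head',237,242,30),('cover',363,203,14),('cork',276,165,14),('ring',457,190,8),('block',460,250,10),('stump',340,232,5)]:
        zs(win(x,y,r),n); print(c['color'][y,x],H[y,x])
    W=win(237,242,32); z=P[...,2]
    print('flange',rect(W&(H[...,1]<60)&(H[...,2]>90),.010))
    for lo,hi in ((.02,.04),(.05,.075)):
        m=W&(z>lo)&(z<hi); print(lo,m.sum(),np.nanmean(P[m],0),rect(m,.028 if lo<.03 else .062))
    print('cork',rect(win(276,165,30)&(H[...,0]<28)&(H[...,1]>60)&(H[...,2]>170),.005))
    for u in [(276,165),(240,242),(320,100),(440,250),(457,190),(460,240)]: print(u,c['color'][u[1],u[0]],H[u[1],u[0]])
    for (n,x,y,r,f) in [('block',460,250,45,3),('base',363,207,45,5)]:
        cv2.imwrite(f'pics/{n}.png',cv2.resize(c['color'][y-r:y+r,x-r:x+r],None,fx=6,fy=6,interpolation=cv2.INTER_CUBIC))
E
python3 m.py
python3 -c "
import cv2,numpy as np
a=cv2.imread('pics/block.png');b=cv2.imread('pics/base.png');cv2.imwrite('pics/bb.png',cv2.resize(np.hstack([a,b]),(800,400)))"
```

```text
table z pct [-6.  -4.  -2.3 -0.3  1.5  3.2  5.4]
head z pct [-5.8 -3.1 -0.7  4.1 11.2 29.1 63.3]
[189 186 191] [162   7 191]
cover z pct [ 77.2  82.1  83.7  85.7  88.   94.  120.8]
[ 47  81 122] [ 14 157 122]
cork z pct [-1.9  0.   2.   4.1  6.   8.   9.9]
[ 79 123 160] [ 16 129 160]
ring z pct [-3.8 -0.3  9.8 14.1 17.  18.8 20.7]
[42 63 87] [ 14 132  87]
block z pct [-2.4 29.1 31.9 34.2 36.9 49.9 72. ]
[19 30 51] [ 10 160  51]
stump z pct [-3.8 -0.8  5.8 25.5 29.1 32.3 49.3]
[ 93 131 157] [ 18 104 157]
flange (array([453.1, 320.4, 118.8, 117.7,  66.7]), 150)
0.02 320 [0.45017214 0.31504301 0.02771338] (array([453.2, 318.9,  65.2,  64.4,  66.2]), 84)
0.05 246 [0.4529228  0.3184703  0.06172888] (array([453.1, 318.5,  42.1,  40. ,  65.9]), 53)
cork (array([673.4, 239.1,  80.8, 104.6,  86.5]), 231)
(276, 165) [ 79 123 160] [ 16 129 160]
(240, 242) [183 179 185] [160   8 185]
(320, 100) [ 74 112 153] [ 14 132 153]
(440, 250) [93 94 98] [ 6 13 98]
(457, 190) [42 63 87] [ 14 132  87]
(460, 240) [ 75 112 156] [ 14 132 156]
```

View pics/bb.png

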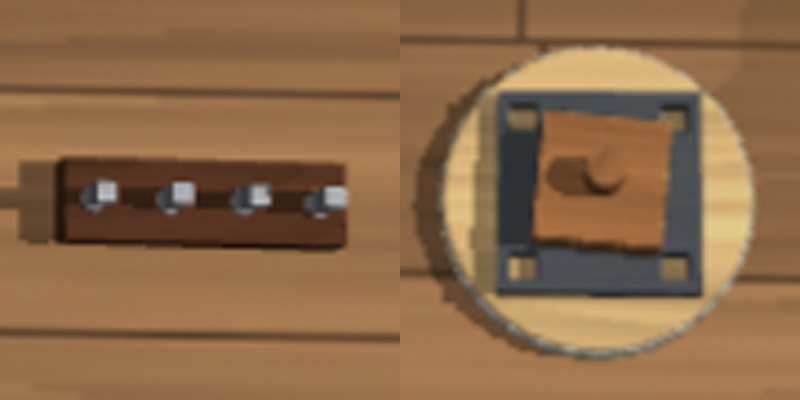

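Crop: four pins in the block at full-image (~438–487,250), base plate nearly axis-aligned, cover knob near (363,200).

```bash
cat > m2.py <<'E'
from m import *
z=P[...,2]
# knob
for (C,CC,n) in ((P,c,'top'),(Q,s,'side')):
    zz=C[...,2]
    def reg(x,y,r,lo,hi): return (np.hypot(C[...,0]-x,C[...,1]-y)<r)&(zz>lo)&(zz<hi)
    b=plane(c,[(363,207)],.05)[0]
    m=reg(b[0],b[1],.05,.108,.13); print(n,'knob',m.sum(),np.nanmedian(C[m],0),(np.nanmax(C[m],0)+np.nanmin(C[m],0))/2)
    r=plane(c,[(457,190)],.016)[0]
    m=reg(r[0],r[1],.035,.009,.03); X=C[m]; print(n,'ring',m.sum(),X.mean(0),cv2.minEnclosingCircle((X[:,:2]*1000).astype(np.float32)),np.percentile(X[:,2],[50,90]))
    for u in (440,457,473,487):
        p=plane(c,[(u,249)],.06)[0]; m=reg(p[0],p[1],.02,.055,.085); X=C[m]; print(n,'pin',m.sum(),(X.max(0)+X.min(0))/2,np.median(X,0),np.percentile(X[:,2],90))
    g=plane(c,[(240,242)],.06)[0]; m=reg(.453,.319,.045,.052,.075); X=C[m]; print(n,'neck',m.sum(),X.mean(0),cv2.minAreaRect((X[:,:2]*1000).astype(np.float32)))
    m=reg(.453,.319,.1,.005,.016); X=C[m]; print(n,'flange',m.sum(),X.mean(0),cv2.minAreaRect((X[:,:2]*1000).astype(np.float32)))
    m=reg(.673,.239,.09,.0028,.012); X=C[m]; print(n,'cork',m.sum(),np.median(X,0))
W=win(363,207,40)
plate=W&(H[...,0]>90)&(H[...,0]<130)&(H[...,2]<110)
print('plate',rect(plate,.05))
blk=win(460,250,42)&(H[...,2]<75); print('block',rect(blk,.034))
k=cv2.findContours((win(457,190,14)&(H[...,1]>155)&(H[...,0]<13)).astype(np.uint8),0,1)[0]; print('ringc',[ (cv2.contourArea(q),plane(c,[cv2.minEnclosingCircle(q)[0]],.012)[0]) for q in k])
print(H[190,450],H[190,463],H[185,457],H[165,300])
t=hsv(c); m=win(276,165,30)&(t[...,0]>15)&(t[...,1]>110)
print([H[150,270],H[175,280],H[165,250],H[140,276]])
cv2.imwrite('pics/z.png',cv2.resize(np.hstack([c['color'][212:272,207:267],c['color'][135:195,246:306]]),(800,400),interpolation=cv2.INTER_CUBIC))
E
python3 m2.py
```

```text
top knob 70 [ 0.55593554 -0.01599718  0.11893843] [ 0.55658842 -0.01708667  0.1186423 ]
top ring 220 [ 0.6099102  -0.28275634  0.01505189] ((610.34033203125, -282.3771667480469), 25.832813262939453) [0.01465489 0.01909754]
top pin 26 [ 0.44161694 -0.21444208  0.06580175] [ 0.44103627 -0.21358681  0.07065381] 0.07361143733246855
top pin 31 [ 0.44095273 -0.26041883  0.06651937] [ 0.4408106  -0.25852348  0.07079363] 0.07290077764236558
top pin 31 [ 0.44062325 -0.30570326  0.06586999] [ 0.43909575 -0.30481468  0.06915964] 0.07363161007786934
top pin 35 [ 0.43964635 -0.34841477  0.06609542] [ 0.43930679 -0.34765937  0.07070701] 0.07399113715339686
top neck 238 [0.45301223 0.31885788 0.06231607] ((454.0519104003906, 319.905029296875), (42.1073112487793, 39.950767517089844), 65.16990661621094)
top flange 1133 [0.45152293 0.31755299 0.00950498] ((454.03839111328125, 316.8283996582031), (197.14520263671875, 181.71990966796875), 50.8123664855957)
top cork 1164 [0.67277773 0.23149346 0.00519239]
side knob 74 [ 0.55458498 -0.02363035  0.11829916] [ 0.55774559 -0.02103638  0.11503879]
side ring 2
[... 647 characters left out ...]
, (42.59600830078125, 39.477848052978516), 66.41390228271484)
side flange 549 [0.44558342 0.3032016  0.00982898] ((455.7422790527344, 319.36474609375), (124.57279968261719, 116.50077056884766), 66.69976043701172)
side cork 586 [0.67251378 0.221569   0.00489294]
plate (array([555. , -17.8, 120.1, 119.7,   1. ]), 175)
block (array([ 436.9, -277.9,  171.5,   48.4,   88.9]), 174)
ringc [(0.0, array([ 0.59185621, -0.26797524,  0.012     ])), (0.0, array([ 0.60020808, -0.25985477,  0.012     ]))]
[ 10 151 191] [  9 151 191] [ 10 152 189] [ 14 132 131]
[array([ 16, 127, 171], dtype=uint8), array([ 16, 129, 160], dtype=uint8), array([ 14, 131, 142], dtype=uint8), array([ 14, 132, 157], dtype=uint8)]
```

View pics/z.png

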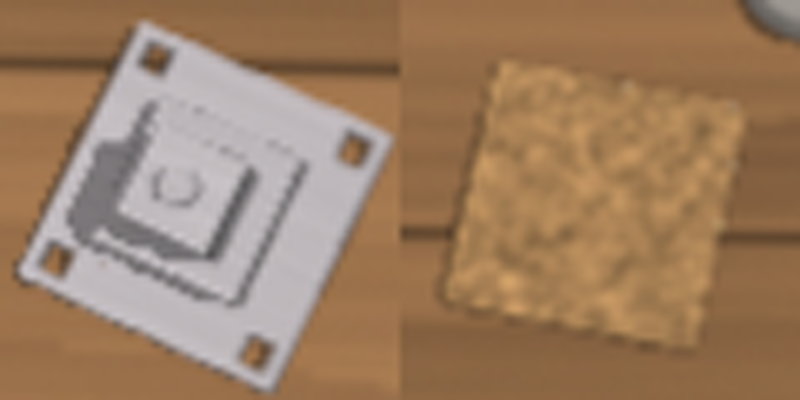

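Crop: the head has no mark showing which way its slot runs; the cork's centre is at about (275.4,165.8). I start by squaring the tool to the world axes.

Call:
{"method": "drive_tool", "body": {"steps": [[87, 0, 0, 0, 0, 0, -0.092], [87, 0, 0, 0, 0, 0, -0.183], [87, 0, 0, 0, 0, 0, -0.183], [87, 0, 0, 0, 0, 0, -0.183]]}}

```text
time_s: 0.7
position: [0.1689, 0.6017, 0.2225]
tcp_rot: [[-1.0, 0.002, -0.0], [0.002, 1.0, -0.0], [0.0, -0.0, -1.0]]
force: [0.3, -1.2, -0.3]
opening: 0.999
grasp_force: 0.0
```

```bash
cat >> h.py <<'E'
def to(x,y,z,yaw=None):
    "shift left in tool units and turn (az) so tool x axis has world angle yaw (deg)"
    s=read_state(); R=np.array(s['tcp_rot']); p=np.array(s['position'])
    d=R.T@(np.array([x,y,z])-p)/.12; a=np.degrees(np.arctan2(R[1,0],R[0,0]))
    tl=np.cross(R[:,2],[0,0,-1]); 
    print('t',round(s['time_s'],2),'pos',np.round(p,4),'yaw',round(a,2),'shift',np.round(d,3),'tilt fix ax,ay',np.round(R.T@tl/1.5,4)[:2],'F',np.round(s['force'],1),'open',round(s['opening']*87,1),'grip',round(s['grasp_force'],1))
    if yaw is not None: print('az',round(-np.radians((yaw-a+180)%360-180)/1.5,3))
E
python3 -c "
from h import *
to(.5565,-.0185,.16,180)
c=cap('top');print(plane(c,[(275.4,165.8)],.005))"
```

```text
t 0.7 pos [0.1689 0.6017 0.2225] yaw 179.88 shift [-3.241 -5.161  0.521] tilt fix ax,ay [-0.     -0.0001] F [ 0.3 -1.2 -0.3] open 86.9 grip 0.0
az -0.001
[[0.67181739 0.22470432 0.005     ]]
```

Call:
{"method": "drive_tool", "body": {"steps": [[87, -0.27, -0.43, 0, 0, 0, 0], [87, -0.54, -0.86, 0, 0, 0, 0], [87, -0.54, -0.86, 0, 0, 0, 0], [87, -0.54, -0.86, 0, 0, 0, 0]]}}

```text
time_s: 1.15
position: [0.235, 0.4961, 0.2226]
tcp_rot: [[-1.0, 0.005, -0.0], [0.005, 1.0, -0.001], [0.0, -0.001, -1.0]]
force: [0.4, 0.8, -0.1]
opening: 0.998
grasp_force: 0.0
```

Call:
{"method": "drive_tool", "body": {"steps": [[87, -0.27, -0.43, 0, 0, 0, 0], [87, -0.54, -0.86, 0, 0, 0, 0], [87, -0.54, -0.86, 0, 0, 0, 0], [87, -0.54, -0.86, 0, 0, 0, 0]]}}

```text
time_s: 1.55
position: [0.3, 0.3944, 0.2228]
tcp_rot: [[-1.0, 0.004, 0.0], [0.004, 1.0, 0.0], [-0.0, 0.0, -1.0]]
force: [-0.2, 0.7, 0.1]
opening: 1.004
grasp_force: 0.0
```

Call:
{"method": "drive_tool", "body": {"steps": [[87, -0.27, -0.43, 0, 0, 0, 0], [87, -0.54, -0.86, 0, 0, 0, 0], [87, -0.54, -0.86, 0, 0, 0, 0], [87, -0.54, -0.86, 0, 0, 0, 0]]}}

```text
time_s: 1.95
position: [0.3653, 0.2921, 0.2228]
tcp_rot: [[-1.0, 0.003, 0.001], [0.003, 1.0, 0.001], [-0.001, 0.001, -1.0]]
force: [-0.1, -0.1, 0.9]
opening: 1.001
grasp_force: 0.0
```

Call:
{"method": "drive_tool", "body": {"steps": [[87, -0.27, -0.43, 0, 0, 0, 0], [87, -0.54, -0.86, 0, 0, 0, 0], [87, -0.54, -0.86, 0, 0, 0, 0], [87, -0.54, -0.86, 0, 0, 0, 0]]}}

```text
time_s: 2.35
position: [0.4305, 0.1892, 0.2228]
tcp_rot: [[-1.0, 0.002, 0.002], [0.002, 1.0, 0.001], [-0.002, 0.001, -1.0]]
force: [1.0, -0.6, -0.3]
opening: 1.001
grasp_force: 0.0
```

Call:
{"method": "drive_tool", "body": {"steps": [[87, -0.27, -0.43, 0, 0, 0, 0], [87, -0.54, -0.86, 0, 0, 0, 0], [87, -0.54, -0.86, 0, 0, 0, 0], [87, -0.54, -0.86, 0, 0, 0, 0]]}}

```text
time_s: 2.75
position: [0.4954, 0.0861, 0.2226]
tcp_rot: [[-1.0, 0.001, 0.002], [0.001, 1.0, 0.001], [-0.002, 0.001, -1.0]]
force: [-0.2, -0.5, 0.9]
opening: 0.998
grasp_force: 0.0
```

Call:
{"method": "drive_tool", "body": {"steps": [[87, -0.27, -0.43, 0.25, 0, 0, 0], [87, -0.54, -0.86, 0.52, 0, 0, 0], [87, -0.54, -0.86, 0.52, 0, 0, 0], [87, -0.54, -0.86, 0.52, 0, 0, 0], [87, -0.54, -0.86, 0.52, 0, 0, 0]]}}

```text
time_s: 3.25
position: [0.5573, -0.0148, 0.1594]
tcp_rot: [[-1.0, -0.001, -0.003], [-0.001, 1.0, 0.002], [0.003, 0.002, -1.0]]
force: [0.8, 0.3, -0.4]
opening: 1.004
grasp_force: 0.0
```

```bash
python3 -c "
from h import *
to(.5565,-.0185,.09,180)
c=cap('side'); cv2.imwrite('pics/s1.png',c['color'][120:320,220:540].repeat(2,0).repeat(2,1))"
```

```text
t 3.25 pos [ 0.5573 -0.0148  0.1594] yaw -179.93 shift [ 0.006 -0.032  0.578] tilt fix ax,ay [ 0.0013 -0.0018] F [ 0.8  0.3 -0.4] open 87.3 grip 0.0
az 0.001
```

View pics/s1.png

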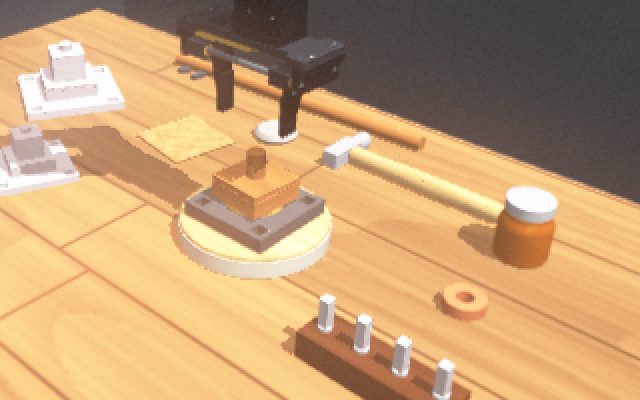

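Side crop: fingers straddle the knob (crop (256,165)), midpoint above it. Descend, close and lift.

Call:
{"method": "drive_tool", "body": {"steps": [[87, 0.006, -0.03, 0.29, 0, 0, 0], [87, 0.006, -0.03, 0.575, 0, 0, 0], [87, 0.006, -0.03, 0.575, 0, 0, 0], [0, 0.006, -0.03, 0.575, 0, 0, 0], [0, 0.006, -0.03, 0.575, 0, 0, 0], [0, 0.006, -0.03, 0.575, 0, 0, 0], [0, 0.006, -0.03, 0.575, 0, 0, 0], [0, 0.006, -0.03, 0.575, 0, 0, 0]]}}

```text
time_s: 4.1
position: [0.5579, -0.0209, 0.0921]
tcp_rot: [[-1.0, -0.001, 0.002], [-0.001, 1.0, -0.0], [-0.002, -0.0, -1.0]]
force: [-0.4, -0.0, -0.6]
opening: 0.633
grasp_force: 0.0
```

Call:
{"method": "drive_tool", "body": {"steps": [[0, 0, 0, 0, 0, 0, 0], [0, 0, 0, 0, 0, 0, 0], [0, 0, 0, 0, 0, 0, 0], [0, 0, 0, -0.1, 0, 0, 0], [0, 0, 0, -0.3, 0, 0, 0], [0, 0, 0, -0.6, 0, 0, 0], [0, 0, 0, -0.6, 0, 0, 0]]}}

```text
time_s: 4.8
position: [0.5608, -0.0215, 0.1679]
tcp_rot: [[-1.0, -0.001, 0.01], [-0.001, 1.0, -0.002], [-0.01, -0.002, -1.0]]
force: [0.5, -0.8, -1.3]
opening: 0.267
grasp_force: 30.0
```

```bash
python3 -c "
from h import *
to(.672,.225,.06,180)
c=cap('top'); cv2.imwrite('pics/t2.png',c['color'][130:290,240:500].repeat(3,0).repeat(3,1))"
```

```text
t 4.8 pos [ 0.5608 -0.0215  0.1679] yaw -179.95 shift [-0.92   2.056  0.904] tilt fix ax,ay [-0.0016  0.0065] F [ 0.5 -0.8 -1.3] open 23.2 grip 30.0
az 0.001
```

View pics/t2.png

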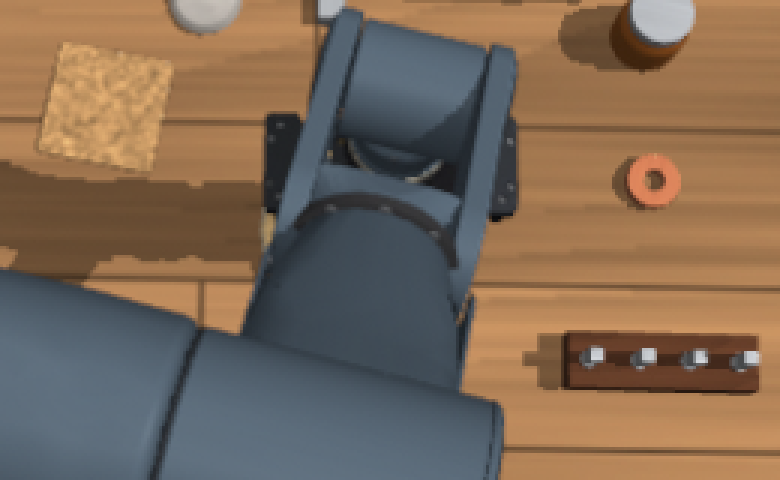

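Top crop: cover is gripped but hidden under the arm; cork clear at left. Carry it to the pad.

Call:
{"method": "drive_tool", "body": {"steps": [[0, -0.15, 0.34, 0, 0, 0, 0], [0, -0.31, 0.685, 0, 0, 0, 0], [0, -0.31, 0.685, 0, 0, 0, 0], [0, -0.31, 0.685, 0, 0, 0, 0]]}}

```text
time_s: 5.25
position: [0.5936, 0.0624, 0.1618]
tcp_rot: [[-1.0, -0.003, -0.003], [-0.003, 1.0, -0.0], [0.003, -0.0, -1.0]]
force: [-0.5, -0.0, -0.9]
opening: 0.264
grasp_force: 30.0
```

Call:
{"method": "drive_tool", "body": {"steps": [[0, -0.15, 0.34, 0, 0, 0, 0], [0, -0.31, 0.685, 0, 0, 0, 0], [0, -0.31, 0.685, 0, 0, 0, 0], [0, -0.31, 0.685, 0, 0, 0, 0]]}}

```text
time_s: 5.65
position: [0.6307, 0.1432, 0.162]
tcp_rot: [[-1.0, -0.002, -0.003], [-0.002, 1.0, -0.001], [0.003, -0.001, -1.0]]
force: [0.4, -0.7, -2.0]
opening: 0.266
grasp_force: 30.0
```

Call:
{"method": "drive_tool", "body": {"steps": [[0, -0.15, 0.34, 0, 0, 0, 0], [0, -0.31, 0.685, 0.3, 0, 0, 0], [0, -0.31, 0.685, 0.7, 0, 0, 0], [0, -0.31, 0.685, 0.8, 0, 0, 0], [0, -0.31, 0.685, 0.8, 0, 0, 0], [0, -0.31, 0.685, 0.8, 0, 0, 0]]}}

```text
time_s: 6.25
position: [0.6692, 0.224, 0.0679]
tcp_rot: [[-1.0, 0.001, 0.0], [0.001, 1.0, -0.0], [-0.0, -0.0, -1.0]]
force: [1.1, 0.9, -1.8]
opening: 0.271
grasp_force: 30.0
```

```bash
python3 -c "
from h import *
to(.672,.225,.042,180)
c=cap('side'); cv2.imwrite('pics/s2.png',c['color'][100:260,200:460].repeat(3,0).repeat(3,1))"
```

```text
t 6.25 pos [0.6692 0.224  0.0679] yaw 179.93 shift [-0.023  0.008  0.216] tilt fix ax,ay [-0.0003  0.    ] F [ 1.1  0.9 -1.8] open 23.6 grip 30.0
az -0.001
```

View pics/s2.png

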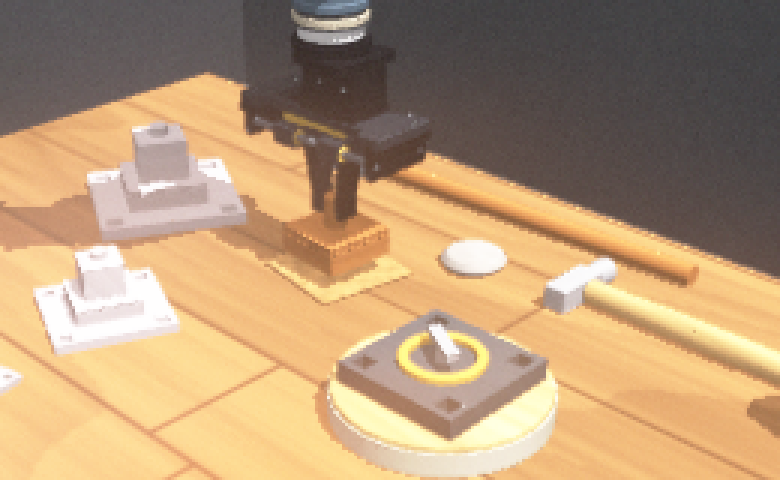

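Side crop: cover held upright just above the cork (crop (335,240)); the bar and brass collar are now bare at (443,343). Lower, release, rise.

Call:
{"method": "drive_tool", "body": {"steps": [[0, -0.02, 0.01, 0.1, 0, 0, 0], [0, -0.02, 0.01, 0.17, 0, 0, 0], [0, -0.02, 0.01, 0.21, 0, 0, 0], [0, -0.02, 0.01, 0.21, 0, 0, 0], [87, -0.02, 0.01, 0.215, 0, 0, 0], [87, -0.02, 0.01, 0.215, 0, 0, 0], [87, -0.02, 0.01, 0.215, 0, 0, 0], [87, -0.02, 0.01, 0.215, 0, 0, 0]]}}

```text
time_s: 7.1
position: [0.6709, 0.227, 0.0407]
tcp_rot: [[-1.0, -0.001, -0.001], [-0.001, 1.0, -0.0], [0.001, -0.0, -1.0]]
force: [0.1, 0.5, -0.4]
opening: 0.543
grasp_force: 0.0
```

Call:
{"method": "drive_tool", "body": {"steps": [[87, 0, 0, 0, 0, 0, 0], [87, 0, 0, -0.3, 0, 0, 0], [87, 0, 0, -0.7, 0, 0, 0], [87, 0, 0, -0.98, 0, 0, 0], [87, 0, 0, -0.98, 0, 0, 0]]}}

```text
time_s: 7.6
position: [0.6754, 0.228, 0.1654]
tcp_rot: [[-1.0, -0.001, 0.012], [-0.001, 1.0, 0.002], [-0.012, 0.002, -1.0]]
force: [0.7, -0.7, 0.7]
opening: 0.964
grasp_force: 0.0
```

Call:
{"method": "drive_tool", "body": {"steps": [[87, 0.3, 0.3, 0, 0, 0, 0], [87, 0.7, 0.7, 0, 0, 0, 0], [87, 0.9, 0.9, 0, 0, 0, 0], [87, 0.9, 0.9, 0, 0, 0, 0]]}}

```text
time_s: 8.0
position: [0.5568, 0.3388, 0.1575]
tcp_rot: [[-1.0, -0.006, -0.007], [-0.006, 1.0, -0.0], [0.007, -0.0, -1.0]]
force: [0.3, -0.0, -0.4]
opening: 1.0
grasp_force: 0.0
```

```bash
python3 -c "
from h import *
to(.453,.318,.15)
c=cap('top'); a=c['color'][140:300,200:460]; cv2.imwrite('pics/t3.png',a.repeat(3,0).repeat(3,1))"
```

```text
t 8.0 pos [0.5568 0.3388 0.1575] yaw -179.63 shift [ 0.866 -0.167  0.068] tilt fix ax,ay [-0.0001 -0.0045] F [ 0.3 -0.  -0.4] open 87.0 grip 0.0
```

View pics/t3.png

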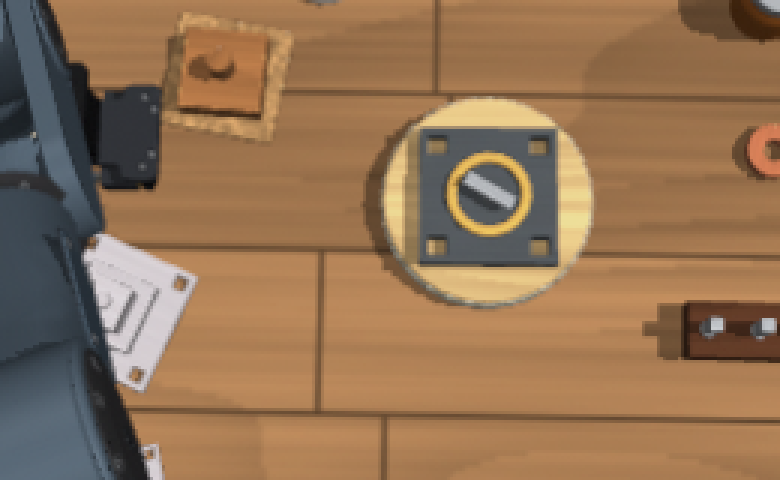

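```bash
cat > m3.py <<'E'
from h import *
def cen(c,P,x,y,r,lo,hi,zp):
    m=(np.hypot(P[...,0]-x,P[...,1]-y)<r)&(P[...,2]>lo)&(P[...,2]<hi); v,u=np.nonzero(m); X=plane(c,np.c_[u,v],zp)[:,:2]*1000
    return m,X
for n in ('top','side'):
    c=cap(n); P=cloud(c); H=cv2.cvtColor(c['color'],cv2.COLOR_BGR2HSV)
    m,X=cen(c,P,.672,.226,.05,.061,.08,.069); print(n,'knob',len(X),X.mean(0),cv2.minEnclosingCircle(X.astype(np.float32)))
    mb=(np.hypot(P[...,0]-.556,P[...,1]+.02)<.03)&(H[...,1]<60)&(H[...,2]>110)
    k=max(cv2.findContours(mb.astype(np.uint8),0,1)[0],key=cv2.contourArea).reshape(-1,2)
    X=plane(c,k,.071)[:,:2]*1000; r=cv2.minAreaRect(X.astype(np.float32)); M=cv2.moments(X.astype(np.float32).reshape(-1,1,2)); print(n,'bar',r,M['m10']/M['m00'],M['m01']/M['m00'])
    col=(np.hypot(P[...,0]-.556,P[...,1]+.02)<.05)&(H[...,0]>15)&(H[...,0]<30)&(H[...,1]>150)
    v,u=np.nonzero(col); X=plane(c,np.c_[u,v],.056)[:,:2]*1000; print(n,'collar',len(u),cv2.fitEllipse(cv2.convexHull(X.astype(np.float32))))
    pm=(np.hypot(P[...,0]-.556,P[...,1]+.02)<.09)&(P[...,2]>.041)&(P[...,2]<.059)
    v,u=np.nonzero(pm); X=plane(c,np.c_[u,v],.05)[:,:2]*1000; print(n,'plate',cv2.minAreaRect(X.astype(np.float32)))
E
python3 m3.py
```

```text
top knob 63 [672.69176678 224.40866812] ((672.9300537109375, 224.21246337890625), 12.543776512145996)
top bar ((556.08251953125, -18.631153106689453), (49.75526809692383, 13.350920677185059), 60.61484146118164) 556.0428421546833 -18.516471249649452
top collar 148 ((555.2203979492188, -16.975685119628906), (69.99309539794922, 71.5512466430664), 76.67054748535156)
top plate ((556.4112548828125, -17.373058319091797), (122.91734313964844, 124.09416961669922), 0.9859914779663086)
side knob 39 [669.99453343 219.34470227] ((669.5435791015625, 220.64202880859375), 18.20522117614746)
side bar ((550.614990234375, -28.369895935058594), (66.76940155029297, 28.126237869262695), 71.24456787109375) 550.6434551256592 -34.28589822807428Traceback (most recent call last):
  File "m3.py", line 12, in <module>
    v,u=np.nonzero(col); X=plane(c,np.c_[u,v],.056)[:,:2]*1000; print(n,'collar',len(u),cv2.fitEllipse(cv2.convexHull(X.astype(np.float32))))
                           ~~~~~^^^^^^^^^^^^^^^^^^^
  File "h.py", line 10, in plane
    o,d=ray(c,uv); return o+d*((z-o[2])/d[:,2])[:,None]
        ~~~^^^^^^
  File "h.py", line 7, in ray
    p=cv2.undistortPoints(np.array(uv,float).reshape(-1,1,2),c['K'],c['D']).reshape(-1,2)
      ~~~~~~~~~~~~~~~~~~~^^^^^^^^^^^^^^^^^^^^^^^^^^^^^^^^^^^^^^^^^^^^^^^^^^
cv2.error: OpenCV(4.12.0) /io/opencv/modules/calib3d/src/undistort.dispatch.cpp:347: error: (-215:Assertion failed) CV_IS_MAT(_src) && CV_IS_MAT(_dst) && (_src->rows == 1 || _src->cols == 1) && (_dst->rows == 1 || _dst->cols == 1) && _src->cols + _src->rows - 1 == _dst->rows + _dst->cols - 1 && (CV_MAT_TYPE(_src->type) == CV_32FC2 || CV_MAT_TYPE(_src->type) == CV_64FC2) && (CV_MAT_TYPE(_dst->type) == CV_32FC2 || CV_MAT_TYPE(_dst->type) == CV_64FC2) in function 'cvUndistortPointsInternal'
```

Call:
{"method": "drive_tool", "body": {"steps": [[87, 0.43, -0.08, 0, 0, 0, 0], [87, 0.86, -0.17, 0, 0, 0, 0.1], [87, 0.86, -0.17, 0, 0, 0, 0.2], [87, 0.86, -0.17, 0, 0, 0, 0.281], [87, 0.86, -0.17, 0, 0, 0, 0.281], [87, 0.86, -0.17, 0, 0, 0, 0.281], [87, 0.86, -0.17, 0, 0, 0, 0.281]]}}

```text
time_s: 8.85
position: [0.4612, 0.3141, 0.1588]
tcp_rot: [[-0.913, 0.408, 0.0], [0.408, 0.913, 0.0], [-0.0, 0.0, -1.0]]
force: [0.9, 0.1, 1.3]
opening: 0.997
grasp_force: 0.0
```

```bash
python3 -c "
from h import *
for i in range(4): to(.4535,.3185,.033,156.2); c=cap('side')
print(read_state()['joint_positions'])
P=cloud(c); m=(np.hypot(P[...,0]-.453,P[...,1]-.318)<.045)&(P[...,2]>.052)&(P[...,2]<.073); X=P[m]; print(m.sum(),cv2.minAreaRect((X[:,:2]*1000).astype(np.float32)))
"
```

```text
t 8.85 pos [0.4612 0.3141 0.1588] yaw 155.91 shift [0.074 0.007 1.048] tilt fix ax,ay [0.0002 0.0003] F [0.9 0.1 1.3] open 86.7 grip 0.0
az -0.003
t 8.9 pos [0.461  0.3142 0.1588] yaw 155.91 shift [0.072 0.008 1.048] tilt fix ax,ay [0.0001 0.0002] F [ 0.3 -0.6  0.1] open 87.1 grip 0.0
az -0.003
t 8.95 pos [0.4607 0.3143 0.1588] yaw 155.91 shift [0.069 0.008 1.048] tilt fix ax,ay [0.     0.0001] F [ 0.4 -0.7 -0.4] open 86.9 grip 0.0
az -0.003
t 9.0 pos [0.4605 0.3143 0.1588] yaw 155.91 shift [0.068 0.008 1.048] tilt fix ax,ay [-0.  0.] F [-0.5 -0.1  0.4] open 86.5 grip 0.0
az -0.003
[ 2.28480249e+01  2.98806877e+01  9.54836710e+01 -2.18041653e-03
  5.46364608e+01 -4.30592767e+01]
141 ((454.82470703125, 318.094970703125), (45.816646575927734, 39.917091369628906), 67.57009887695312)
```

Call:
{"method": "drive_tool", "body": {"steps": [[87, 0.067, 0.008, 0.3, 0, 0, -0.003], [87, 0.067, 0.008, 0.6, 0, 0, -0.003], [87, 0.067, 0.008, 0.9, 0, 0, -0.003], [87, 0.067, 0.008, 0.9, 0, 0, -0.003], [87, 0.067, 0.008, 0.9, 0, 0, -0.003]]}}

```text
time_s: 9.55
position: [0.453, 0.3187, 0.0508]
tcp_rot: [[-0.915, 0.404, -0.001], [0.404, 0.915, -0.001], [0.001, -0.001, -1.0]]
force: [-0.3, 0.4, 1.2]
opening: 0.997
grasp_force: 0.0
```

```bash
python3 -c "
from h import *
to(.4535,.3185,.033,156.2)
c=cap('side'); cv2.imwrite('pics/s3.png',c['color'][130:250,180:300].repeat(5,0).repeat(5,1))"
```

```text
t 9.55 pos [0.453  0.3187 0.0508] yaw 156.16 shift [-0.005  0.001  0.149] tilt fix ax,ay [-0.0006 -0.0006] F [-0.3  0.4  1.2] open 86.7 grip 0.0
az -0.0
```

View pics/s3.png

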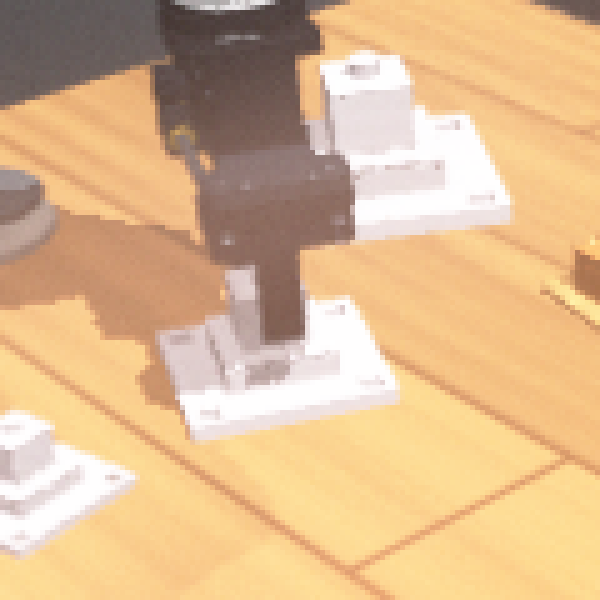

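Side crop: fingers straddle the neck of the middle head (crop (265,310)), squared to it.

Call:
{"method": "drive_tool", "body": {"steps": [[87, 0, 0, 0.145, 0, 0, 0], [87, 0, 0, 0.145, 0, 0, 0], [0, 0, 0, 0.145, 0, 0, 0], [0, 0, 0, 0.145, 0, 0, 0], [0, 0, 0, 0.145, 0, 0, 0], [0, 0, 0, 0.145, 0, 0, 0], [0, 0, 0, 0.145, 0, 0, 0], [0, 0, 0, 0.145, 0, 0, 0]]}}

```text
time_s: 10.4
position: [0.4531, 0.3187, 0.0337]
tcp_rot: [[-0.915, 0.404, 0.0], [0.404, 0.915, 0.0], [-0.0, 0.0, -1.0]]
force: [-0.3, -0.3, -0.5]
opening: 0.537
grasp_force: 0.0
```

Call:
{"method": "drive_tool", "body": {"steps": [[0, 0, 0, 0, 0, 0, 0], [0, 0, 0, 0, 0, 0, 0]]}}

```text
time_s: 10.6
position: [0.4536, 0.3191, 0.0336]
tcp_rot: [[-0.914, 0.405, 0.001], [0.405, 0.914, 0.001], [-0.001, 0.001, -1.0]]
force: [0.9, 1.5, 0.2]
opening: 0.455
grasp_force: 30.0
```

Call:
{"method": "drive_tool", "body": {"steps": [[0, 0, 0, -0.2, 0, 0, 0], [0, 0, 0, -0.5, 0, 0, 0], [0, 0, 0, -0.95, 0, 0, 0], [0, 0, 0, -0.95, 0, 0, 0], [0, 0, 0, -0.95, 0, 0, 0]]}}

```text
time_s: 11.1
position: [0.453, 0.3186, 0.1481]
tcp_rot: [[-0.915, 0.404, 0.001], [0.404, 0.915, 0.0], [-0.001, 0.001, -1.0]]
force: [-0.7, -0.4, -5.6]
opening: 0.456
grasp_force: 30.0
```

```bash
python3 -c "
from h import *
to(.556,-.018,.15,150.7)
c=cap('side')
P=cloud(c); m=(np.hypot(P[...,0]-.453,P[...,1]-.318)<.09)&(P[...,2]>.03)&(P[...,2]<.25); X=P[m]; print(m.sum(), np.percentile(X[:,2],[1,3,50]))
cv2.imwrite('pics/s4.png',c['color'][80:240,160:360].repeat(4,0).repeat(4,1)[:600])"
```

```text
t 11.1 pos [0.453  0.3186 0.1481] yaw 156.15 shift [-1.919 -2.218 -0.016] tilt fix ax,ay [0.0004 0.0006] F [-0.7 -0.4 -5.6] open 39.6 grip 30.0
az 0.063
1420 [0.11536204 0.1172057  0.13876451]
```

View pics/s4.png

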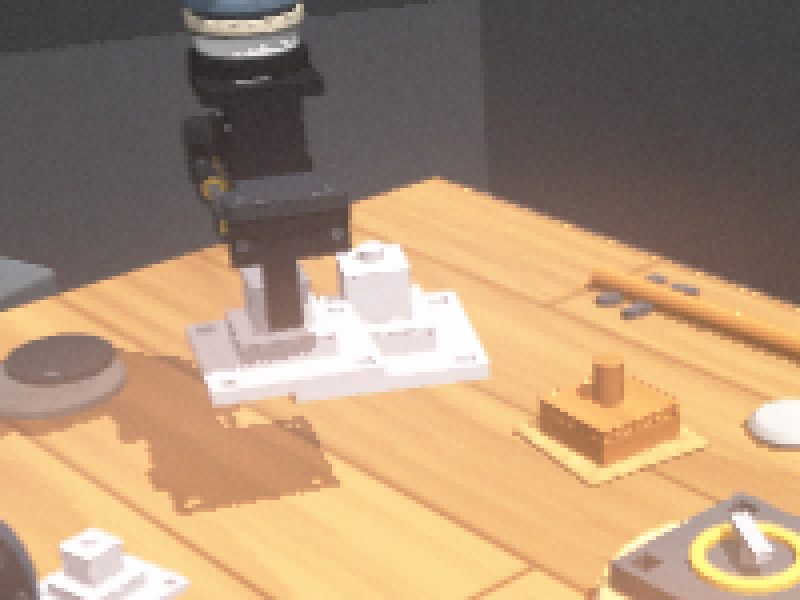

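Side crop: head lifted level, about 115 mm above the table. Carry it over the post.

Call:
{"method": "drive_tool", "body": {"steps": [[0, -0.3, -0.34, 0, 0, 0, 0], [0, -0.6, -0.7, 0, 0, 0, 0], [0, -0.64, -0.74, 0, 0, 0, 0], [0, -0.64, -0.74, 0, 0, 0, 0]]}}

```text
time_s: 11.55
position: [0.4863, 0.2034, 0.1448]
tcp_rot: [[-0.913, 0.408, -0.006], [0.408, 0.913, -0.002], [0.005, -0.004, -1.0]]
force: [0.0, 0.7, -5.4]
opening: 0.453
grasp_force: 30.0
```

Call:
{"method": "drive_tool", "body": {"steps": [[0, -0.3, -0.34, 0, 0, 0, 0], [0, -0.6, -0.7, 0, 0, 0, 0], [0, -0.64, -0.74, 0, 0, 0, 0], [0, -0.64, -0.74, 0, 0, 0, 0]]}}

```text
time_s: 11.95
position: [0.5215, 0.0924, 0.1456]
tcp_rot: [[-0.913, 0.407, -0.003], [0.407, 0.913, -0.0], [0.003, -0.001, -1.0]]
force: [-0.1, 0.2, -5.7]
opening: 0.455
grasp_force: 30.0
```

Call:
{"method": "drive_tool", "body": {"steps": [[0, -0.3, -0.34, 0, 0, 0, 0.03], [0, -0.6, -0.7, 0, 0, 0, 0.063], [0, -0.64, -0.74, 0, 0, 0, 0.063], [0, -0.64, -0.74, 0, 0, 0, 0.063], [0, -0.64, -0.74, 0, 0, 0, 0.063], [0, -0.64, -0.74, 0, 0, 0, 0.063], [0, -0.64, -0.74, 0, 0, 0, 0.063]]}}

```text
time_s: 12.65
position: [0.555, -0.0162, 0.1471]
tcp_rot: [[-0.873, 0.487, -0.002], [0.487, 0.873, 0.001], [0.002, -0.0, -1.0]]
force: [0.5, -0.1, -4.0]
opening: 0.456
grasp_force: 30.0
```

```bash
python3 -c "
from h import *
to(.556,-.018,.112,150.7)
c=cap('side')
cv2.imwrite('pics/s5.png',c['color'][100:260,260:460].repeat(4,0).repeat(4,1)[:600])"
```

```text
t 12.65 pos [ 0.555  -0.0162  0.1471] yaw 150.86 shift [-0.015 -0.009  0.293] tilt fix ax,ay [-0.0001 -0.0013] F [ 0.5 -0.1 -4. ] open 39.7 grip 30.0
az 0.002
```

View pics/s5.png

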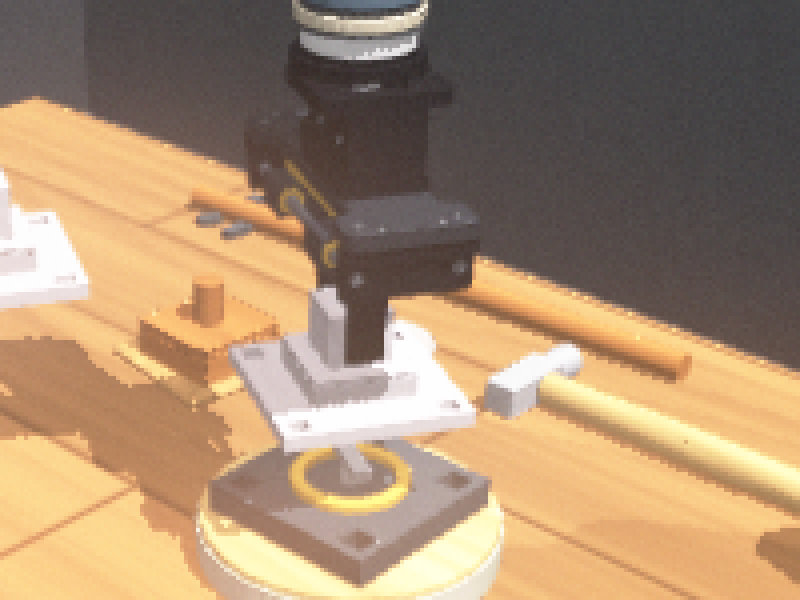

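Side crop: head level directly above bar and collar. Lower gently and watch force.

Call:
{"method": "drive_tool", "body": {"steps": [[0, -0.015, -0.009, 0.15, 0, 0, 0.002], [0, -0.015, -0.009, 0.25, 0, 0, 0.002], [0, -0.015, -0.009, 0.34, 0, 0, 0.002], [0, -0.015, -0.009, 0.34, 0, 0, 0.002], [0, -0.015, -0.009, 0.37, 0, 0, 0.002], [0, -0.015, -0.009, 0.39, 0, 0, 0.002], [0, -0.015, -0.009, 0.39, 0, 0, 0.002]]}}

```text
time_s: 13.4
position: [0.5574, -0.0199, 0.1044]
tcp_rot: [[-0.871, 0.491, 0.001], [0.491, 0.871, -0.0], [-0.001, 0.0, -1.0]]
force: [-5.0, 1.7, 18.4]
opening: 0.458
grasp_force: 30.0
```

```bash
python3 -c "
from h import *
to(.556,-.018,.09,150.7);print(read_state()['moment'])"
```

```text
t 13.4 pos [ 0.5574 -0.0199  0.1044] yaw 150.59 shift [0.018 0.008 0.12 ] tilt fix ax,ay [0.0002 0.001 ] F [-5.   1.7 18.4] open 39.8 grip 30.0
az -0.001
[0.29168668 1.06047439 0.07798426]
```

Contact at bar-top height; the tool had settled about 2 mm off across the bar. Lift slightly, correct, settle, retry.

Call:
{"method": "drive_tool", "body": {"steps": [[0, 0.018, 0.008, -0.08, 0, 0, 0], [0, 0.018, 0.008, -0.08, 0, 0, 0], [0, 0.018, 0.008, -0.08, 0, 0, 0], [0, 0.018, 0.008, -0.08, 0, 0, 0], [0, 0.018, 0.008, -0.08, 0, 0, 0], [0, 0.018, 0.008, -0.08, 0, 0, 0], [0, 0.018, 0.008, -0.08, 0, 0, 0], [0, 0.018, 0.008, -0.08, 0, 0, 0]]}}

```text
time_s: 14.2
position: [0.5557, -0.0181, 0.1101]
tcp_rot: [[-0.871, 0.492, -0.0], [0.492, 0.871, 0.0], [0.0, -0.0, -1.0]]
force: [-0.2, 0.0, -4.8]
opening: 0.457
grasp_force: 30.0
```

```bash
python3 -c "
from h import *
to(.556,-.018,.1,150.7)"
```

```text
t 14.2 pos [ 0.5557 -0.0181  0.1101] yaw 150.56 shift [-0.002  0.002  0.084] tilt fix ax,ay [-0.0001 -0.0003] F [-0.2  0.  -4.8] open 39.7 grip 30.0
az -0.002
```

Call:
{"method": "drive_tool", "body": {"steps": [[0, -0.002, 0.002, 0.04, 0, 0, 0], [0, -0.002, 0.002, 0.06, 0, 0, 0], [0, -0.002, 0.002, 0.08, 0, 0, 0], [0, -0.002, 0.002, 0.08, 0, 0, 0], [0, -0.002, 0.002, 0.08, 0, 0, 0]]}}

```text
time_s: 14.7
position: [0.5566, -0.0181, 0.1044]
tcp_rot: [[-0.871, 0.491, 0.002], [0.491, 0.871, -0.001], [-0.002, 0.0, -1.0]]
force: [-5.9, 0.6, 20.3]
opening: 0.462
grasp_force: 30.0
```

```bash
python3 -c "
from h import *
to(.556,-.018,.1,150.7);print(read_state()['moment'])"
```

```text
t 14.7 pos [ 0.5566 -0.0181  0.1044] yaw 150.59 shift [ 0.005 -0.002  0.037] tilt fix ax,ay [0.0002 0.0016] F [-5.9  0.6 20.3] open 40.2 grip 30.0
az -0.001
[ 0.09238242  1.08804676 -0.05241634]
```

Still on the bar though centred, so the slot runs the other way: lift and turn the head 90° clockwise.

Call:
{"method": "drive_tool", "body": {"steps": [[0, 0, 0, -0.15, 0, 0, 0], [0, 0, 0, -0.15, 0, 0, 0.08], [0, 0, 0, -0.15, 0, 0, 0.17], [0, 0, 0, -0.15, 0, 0, 0.26], [0, 0, 0, -0.15, 0, 0, 0.35], [0, 0, 0, -0.15, 0, 0, 0.44], [0, 0, 0, -0.15, 0, 0, 0.52], [0, 0, 0, -0.15, 0, 0, 0.52]]}}

```text
time_s: 15.5
position: [0.5559, -0.0179, 0.1184]
tcp_rot: [[-0.274, 0.962, -0.0], [0.962, 0.274, 0.0], [0.0, -0.0, -1.0]]
force: [0.3, 0.7, -4.2]
opening: 0.458
grasp_force: 30.0
```

Call:
{"method": "drive_tool", "body": {"steps": [[0, 0, 0, 0, 0, 0, 0.09], [0, 0, 0, 0, 0, 0, 0.18], [0, 0, 0, 0, 0, 0, 0.27], [0, 0, 0, 0, 0, 0, 0.36], [0, 0, 0, 0, 0, 0, 0.45], [0, 0, 0, 0, 0, 0, 0.525], [0, 0, 0, 0, 0, 0, 0.525], [0, 0, 0, 0, 0, 0, 0.525]]}}

```text
time_s: 16.3
position: [0.5559, -0.018, 0.1186]
tcp_rot: [[0.485, 0.874, -0.0], [0.874, -0.485, 0.0], [-0.0, -0.0, -1.0]]
force: [-0.5, 0.9, -4.4]
opening: 0.456
grasp_force: 30.0
```

```bash
python3 -c "
from h import *
for i in range(6): cap('side')
to(.556,-.018,.1,60.7);print(read_state()['joint_positions'][5])
c=cap('side')
cv2.imwrite('pics/s6.png',c['color'][140:260,270:420].repeat(5,0).repeat(5,1)[:600])"
```

```text
t 16.6 pos [ 0.5561 -0.018   0.1187] yaw 60.81 shift [-0.    -0.     0.156] tilt fix ax,ay [0. 0.] F [ 0.7  0.8 -3.7] open 39.8 grip 30.0
az 0.001
15.836203293997988
```

View pics/s6.png

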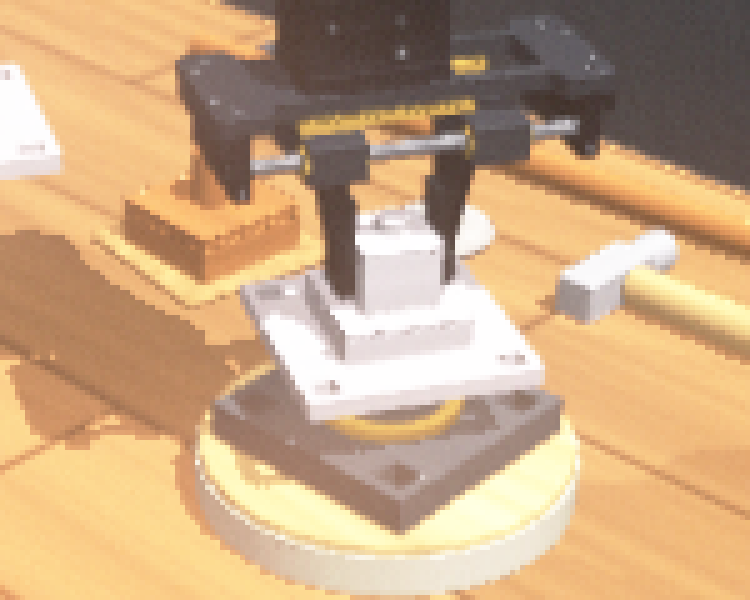

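Side crop: head square over the post, turned 90°. Lower again.

Call:
{"method": "drive_tool", "body": {"steps": [[0, 0, 0, 0.07, 0, 0, 0], [0, 0, 0, 0.11, 0, 0, 0], [0, 0, 0, 0.13, 0, 0, 0], [0, 0, 0, 0.15, 0, 0, 0], [0, 0, 0, 0.15, 0, 0, 0], [0, 0, 0, 0.15, 0, 0, 0]]}}

```text
time_s: 17.25
position: [0.5561, -0.0181, 0.1006]
tcp_rot: [[0.489, 0.873, -0.0], [0.873, -0.489, -0.0], [-0.0, 0.0, -1.0]]
force: [1.1, 0.2, -4.4]
opening: 0.458
grasp_force: 30.0
```

```bash
python3 -c "
from h import *
to(.556,-.018,.09,60.7)
print(read_state()['moment'])"
```

```text
t 17.25 pos [ 0.5561 -0.0181  0.1006] yaw 60.75 shift [-0.    -0.001  0.089] tilt fix ax,ay [0. 0.] F [ 1.1  0.2 -4.4] open 39.9 grip 30.0
az 0.001
[-0.15887287  0.00658564 -0.01914841]
```

The slot is over the bar. Rest on the collar, then press.

Call:
{"method": "drive_tool", "body": {"steps": [[0, 0, 0, 0.05, 0, 0, 0], [0, 0, 0, 0.08, 0, 0, 0], [0, 0, 0, 0.09, 0, 0, 0], [0, 0, 0, 0.095, 0, 0, 0], [0, 0, 0, 0.095, 0, 0, 0]]}}

```text
time_s: 17.75
position: [0.5562, -0.018, 0.0898]
tcp_rot: [[0.488, 0.873, 0.0], [0.873, -0.488, -0.0], [0.0, 0.0, -1.0]]
force: [-0.5, -0.2, 0.1]
opening: 0.457
grasp_force: 30.0
```

Call:
{"method": "drive_tool", "body": {"steps": [[0, 0, 0, 0.02, 0, 0, 0], [0, 0, 0, 0.04, 0, 0, 0], [0, 0, 0, 0.05, 0, 0, 0], [0, 0, 0, 0.05, 0, 0, 0], [0, 0, 0, 0.05, 0, 0, 0]]}}

```text
time_s: 18.25
position: [0.5564, -0.0178, 0.0849]
tcp_rot: [[0.488, 0.873, 0.001], [0.873, -0.488, -0.0], [0.0, 0.001, -1.0]]
force: [-1.8, 2.1, 8.5]
opening: 0.459
grasp_force: 30.0
```

```bash
python3 -c "
from h import *
to(.556,-.018,.085,60.7)
print(read_state()['moment'])"
```

```text
t 18.25 pos [ 0.5564 -0.0178  0.0849] yaw 60.76 shift [-0.003 -0.002 -0.   ] tilt fix ax,ay [ 0.0007 -0.0003] F [-1.8  2.1  8.5] open 39.9 grip 30.0
az 0.001
[-0.10079858  0.58656959  0.01212888]
```

Call:
{"method": "drive_tool", "body": {"steps": [[0, 0, 0, 0.004, 0, 0, 0.09], [0, 0, 0, 0.004, 0, 0, 0.18], [0, 0, 0, 0.004, 0, 0, 0.27], [0, 0, 0, 0.004, 0, 0, 0.36], [0, 0, 0, 0.004, 0, 0, 0.45], [0, 0, 0, 0.004, 0, 0, 0.54], [0, 0, 0, 0.004, 0, 0, 0.62], [0, 0, 0, 0.004, 0, 0, 0.67]]}}

```text
time_s: 19.05
position: [0.5576, -0.0187, 0.0849]
tcp_rot: [[0.999, 0.053, 0.004], [0.053, -0.999, -0.002], [0.004, 0.002, -1.0]]
force: [-0.6, -1.4, 8.7]
opening: 0.458
grasp_force: 30.0
```

```bash
python3 -c "
from h import *
cap('side');cap('side');cap('side')
to(.556,-.018,.085,0.7)
print(read_state()['moment'])"
```

```text
t 19.2 pos [ 0.5576 -0.0186  0.0849] yaw 3.15 shift [-0.013 -0.006 -0.001] tilt fix ax,ay [ 0.001  -0.0024] F [-0.1 -0.3 10.1] open 39.7 grip 30.0
az 0.028
[-0.21835933  0.57314709 -0.14287749]
```

Call:
{"method": "drive_tool", "body": {"steps": [[0, -0.006, -0.003, 0, 0, -0.002, 0.025], [0, -0.006, -0.003, 0, 0, -0.002, 0.04], [0, -0.006, -0.003, 0, 0, -0.002, 0.04], [0, -0.006, -0.003, 0, 0, -0.002, 0.04]]}}

```text
time_s: 19.6
position: [0.5581, -0.0188, 0.085]
tcp_rot: [[1.0, -0.004, 0.003], [-0.004, -1.0, -0.002], [0.003, 0.002, -1.0]]
force: [1.6, -2.3, 8.0]
opening: 0.46
grasp_force: 30.0
```

```bash
python3 -c "
from h import *
cap('side');cap('side')
to(.556,-.018,.085,0.7)
print(read_state()['moment'])"
```

```text
t 19.7 pos [ 0.5581 -0.0187  0.085 ] yaw -0.22 shift [-0.018 -0.006 -0.   ] tilt fix ax,ay [ 0.0015 -0.0023] F [ 1.1 -1.3  8.1] open 39.8 grip 30.0
az -0.011
[-0.15113705  0.22407981  0.14057308]
```

At the stop. Ease up, release, rise and look.

Call:
{"method": "drive_tool", "body": {"steps": [[0, 0, 0, -0.01, 0, 0, 0], [0, 0, 0, -0.025, 0, 0, 0], [0, 0, 0, -0.025, 0, 0, 0], [87, 0, 0, -0.025, 0, 0, 0], [87, 0, 0, -0.025, 0, 0, 0], [87, 0, 0, -0.025, 0, 0, 0], [87, 0, 0, -0.025, 0, 0, 0], [87, 0, 0, -0.025, 0, 0, 0]]}}

```text
time_s: 20.5
position: [0.5549, -0.0175, 0.0858]
tcp_rot: [[1.0, -0.005, -0.004], [-0.005, -1.0, 0.0], [-0.004, -0.0, -1.0]]
force: [0.2, 0.2, -1.2]
opening: 0.829
grasp_force: 0.0
```

Call:
{"method": "drive_tool", "body": {"steps": [[87, 0, 0, -0.1, 0, 0, 0], [87, 0, 0, -0.4, 0, 0, 0], [87, 0, 0, -0.8, 0, 0, 0], [87, 0, 0, -0.8, 0, 0, 0], [87, 0, 0, -0.8, 0, 0, 0]]}}

```text
time_s: 21.0
position: [0.5565, -0.0178, 0.184]
tcp_rot: [[1.0, -0.005, 0.001], [-0.005, -1.0, -0.001], [0.001, 0.001, -1.0]]
force: [0.1, -0.2, 0.1]
opening: 0.997
grasp_force: 0.0
```

Call:
{"method": "drive_tool", "body": {"steps": [[87, -0.4, 0, 0, 0, 0, 0], [87, -0.8, 0, 0, 0, 0, 0], [87, -0.95, 0, 0, 0, 0, 0], [87, -0.95, 0, 0, 0, 0, 0]]}}

```text
time_s: 21.4
position: [0.4366, -0.0159, 0.181]
tcp_rot: [[1.0, -0.005, -0.01], [-0.005, -1.0, 0.002], [-0.01, -0.002, -1.0]]
force: [0.7, 0.4, -0.9]
opening: 1.0
grasp_force: 0.0
```

```bash
cat > m4.py <<'E'
from h import *
from m3f import *
E
cat > m4.py <<'E'
from h import *
for n in ('side','top'):
    c=cap(n); P=cloud(c)
    d=np.hypot(P[...,0]-.556,P[...,1]+.018)
    for lab,lo,hi,r,zp in (('neck',.104,.121,.04,.115),('flange',.057,.069,.085,.063)):
        m=(d<r)&(P[...,2]>lo)&(P[...,2]<hi); X=P[m]; print(n,lab,m.sum(),np.median(X,0),cv2.minAreaRect((X[:,:2]*1000).astype(np.float32)))
    for i,q in enumerate([(.44,-.217+.001-.045*k) for k in range(4)]):
        m=(np.hypot(P[...,0]-q[0],P[...,1]-q[1])<.02)&(P[...,2]>.055)&(P[...,2]<.085); X=P[m]; print(n,'pin',len(X),((X.max(0)+X.min(0))/2).round(4) if len(X) else '')
    cv2.imwrite(f'pics/q_{n}.png',(c['color'][120:320,270:470] if n=='top' else c['color'][160:360,260:460]).repeat(2,0).repeat(2,1))
a=np.hstack([cv2.imread('pics/q_side.png'),cv2.imread('pics/q_top.png')]); cv2.imwrite('pics/q.png',a)
to(.441,-.218,.15,0)
E
python3 m4.py
```

```text
side neck 201 [ 0.54980976 -0.02812645  0.11429591] ((557.7021484375, -21.655820846557617), (42.26801300048828, 42.0953254699707), 89.69300079345703)
side flange 770 [ 0.52674583 -0.05138182  0.06283044] ((557.72021484375, -21.118881225585938), (119.55845642089844, 119.65206146240234), 89.39485931396484)
side pin 72 [ 0.4445 -0.2178  0.0648]
side pin 78 [ 0.4421 -0.263   0.065 ]
side pin 82 [ 0.4431 -0.3081  0.0647]
side pin 95 [ 0.4431 -0.3527  0.0652]
top neck 45 [ 0.57095899 -0.02126951  0.11443503] ((562.9077758789062, -11.935676574707031), (24.685409545898438, 51.40456008911133), 36.50779724121094)
top flange 475 [ 0.59607553 -0.01344356  0.06236798] ((572.9168090820312, -16.392505645751953), (117.13246154785156, 83.45488739013672), 89.25666809082031)
top pin 27 [ 0.4411 -0.2148  0.0662]
top pin 30 [ 0.4406 -0.2604  0.0702]
top pin 31 [ 0.4406 -0.3055  0.0684]
top pin 34 [ 0.4395 -0.3495  0.0681]
t 21.5 pos [ 0.442  -0.0173  0.1819] yaw -0.3 shift [1.000e-03 1.673e+00 2.660e-01] tilt fix ax,ay [0.     0.0019] F [ 0.2 -0.6  0.6] open 87.0 grip 0.0
az -0.003
```

View pics/q.png

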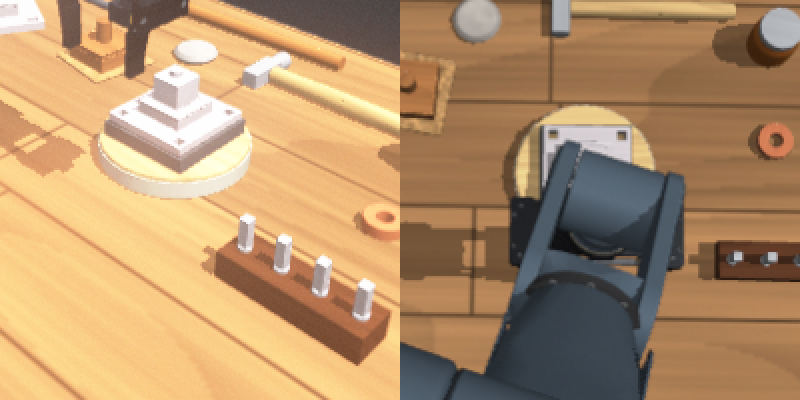

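Head is locked: flange at z≈63 mm, square in the side view (crop (175,110)); four pins still in the block (crop 247–365, 230–300). Go to the first pin and check the head's position from the top.

Call:
{"method": "drive_tool", "body": {"steps": [[30, -0.006, 0.4, 0, 0, 0, 0], [30, -0.006, 0.82, 0, 0, 0, 0], [30, -0.006, 0.82, 0, 0, 0, 0], [30, -0.006, 0.82, 0, 0, 0, 0]]}}

```text
time_s: 21.9
position: [0.4418, -0.1172, 0.1819]
tcp_rot: [[1.0, -0.008, -0.002], [-0.008, -1.0, -0.0], [-0.002, 0.0, -1.0]]
force: [-0.6, 1.2, -0.1]
opening: 0.72
grasp_force: 0.0
```

Call:
{"method": "drive_tool", "body": {"steps": [[30, 0, 0.4, 0, 0, 0, 0], [30, 0, 0.82, 0.3, 0, 0, 0], [30, 0, 0.82, 0.65, 0, 0, 0], [30, 0, 0.82, 0.65, 0, 0, 0], [30, 0, 0.82, 0.65, 0, 0, 0], [30, 0, 0.82, 0.65, 0, 0, 0], [30, 0, 0.82, 0.65, 0, 0, 0], [30, 0, 0.82, 0.65, 0, 0, 0]]}}

```text
time_s: 22.7
position: [0.4408, -0.2137, 0.1066]
tcp_rot: [[1.0, -0.003, 0.001], [-0.003, -1.0, -0.003], [0.001, 0.003, -1.0]]
force: [-0.4, -0.7, 0.2]
opening: 0.345
grasp_force: 0.0
```

```bash
cat > m5.py <<'E'
from h import *
c=cap('top'); P=cloud(c); H=cv2.cvtColor(c['color'],cv2.COLOR_BGR2HSV)
d=np.hypot(P[...,0]-.556,P[...,1]+.018)
m=((d<.1)&(H[...,1]<45)&(H[...,2]>125)).astype(np.uint8)
ks,hi=cv2.findContours(m,cv2.RETR_CCOMP,cv2.CHAIN_APPROX_NONE)
k=max(ks,key=cv2.contourArea).reshape(-1,2); X=plane(c,k,.063)[:,:2]*1000; print('flange',cv2.minAreaRect(X.astype(np.float32)))
# hole mouths: darker blobs near the nominal places, by intensity-weighted centroid on a fine patch
g=c['color'].astype(float).min(2)
for sx in (1,-1):
  for sy in (1,-1):
    uv=proj(c,[.556+.046*sx,-.018+.046*sy,.063])[0]; u0,v0=np.round(uv).astype(int); p=g[v0-4:v0+5,u0-4:u0+5]; w=np.clip(150-p,0,None); vv,uu=np.mgrid[v0-4:v0+5,u0-4:u0+5]
    ce=[(w*uu).sum()/w.sum(),(w*vv).sum()/w.sum()]; print((sx,sy),w.sum().round(),(plane(c,[ce],.061)[0,:2]*1000).round(1))
m=(d<.04)&(P[...,2]>.107)&(P[...,2]<.135); v,u=np.nonzero(m); X=plane(c,np.c_[u,v],.115)[:,:2]*1000; print('neck',m.sum(),cv2.minAreaRect(X.astype(np.float32)))
to(.4413,-.2147,.045,0)
E
python3 m5.py
```

```text
flange ((555.1738891601562, -19.43421173095703), (113.89688873291016, 117.62925720214844), 0.829693615436554)
(1, 1) 985.0 [601.9  26.3]
(1, -1) 1711.0 [598.4 -68.3]
(-1, 1) 1938.0 [508.3  29.2]
(-1, -1) 4729.0 [510.  -64.2]
neck 221 ((555.9449462890625, -17.287349700927734), (39.36456298828125, 38.388916015625), 0.5140801668167114)
t 22.75 pos [ 0.4407 -0.2138  0.1063] yaw -0.2 shift [0.005 0.006 0.511] tilt fix ax,ay [ 0.0017 -0.0001] F [-0.4 -0.2 -0.3] open 29.8 grip 0.0
az -0.002
```

Call:
{"method": "drive_tool", "body": {"steps": [[30, 0.005, 0.006, 0.25, 0, 0, 0], [30, 0.005, 0.006, 0.51, 0, 0, 0], [30, 0.005, 0.006, 0.51, 0, 0, 0], [30, 0.005, 0.006, 0.51, 0, 0, 0], [0, 0.005, 0.006, 0.51, 0, 0, 0], [0, 0.005, 0.006, 0.51, 0, 0, 0], [0, 0.005, 0.006, 0.51, 0, 0, 0], [0, 0.005, 0.006, 0.51, 0, 0, 0]]}}

```text
time_s: 23.55
position: [0.4407, -0.2151, 0.044]
tcp_rot: [[1.0, -0.005, -0.001], [-0.005, -1.0, -0.001], [-0.001, 0.001, -1.0]]
force: [-0.1, -0.3, 5.4]
opening: 0.135
grasp_force: 30.0
```

```bash
python3 -c "
from h import *
to(.5101,-.0648,.13,0)"
```

```text
t 23.55 pos [ 0.4407 -0.2151  0.044 ] yaw -0.27 shift [ 0.571 -1.254 -0.719] tilt fix ax,ay [0.0009 0.0009] F [-0.1 -0.3  5.4] open 11.8 grip 30.0
az -0.003
```

Call:
{"method": "drive_tool", "body": {"steps": [[0, 0, 0, -0.15, 0, 0, 0], [0, 0, 0, -0.4, 0, 0, 0], [0, 0, 0, -0.8, 0, 0, 0], [0, 0, 0, -1.0, 0, 0, 0], [0, 0, 0, -1.0, 0, 0, 0]]}}

```text
time_s: 24.05
position: [0.4426, -0.2162, 0.1666]
tcp_rot: [[1.0, -0.005, 0.004], [-0.005, -1.0, -0.006], [0.004, 0.006, -1.0]]
force: [0.5, -0.9, -0.2]
opening: 0.134
grasp_force: 30.0
```

Call:
{"method": "drive_tool", "body": {"steps": [[0, 0.14, -0.3, 0, 0, 0, 0], [0, 0.285, -0.627, 0, 0, 0, 0], [0, 0.285, -0.627, 0, 0, 0, 0]]}}

```text
time_s: 24.35
position: [0.4748, -0.1352, 0.1618]
tcp_rot: [[1.0, -0.0, -0.005], [-0.0, -1.0, 0.003], [-0.005, -0.003, -1.0]]
force: [-0.9, 0.3, -0.2]
opening: 0.137
grasp_force: 30.0
```

Call:
{"method": "drive_tool", "body": {"steps": [[0, 0.14, -0.3, 0, 0, 0, 0], [0, 0.285, -0.627, 0.2, 0, 0, 0], [0, 0.285, -0.627, 0.4, 0, 0, 0], [0, 0.285, -0.627, 0.4, 0, 0, 0], [0, 0.285, -0.627, 0.4, 0, 0, 0], [0, 0.285, -0.627, 0.4, 0, 0, 0], [0, 0.285, -0.627, 0.4, 0, 0, 0]]}}

```text
time_s: 25.05
position: [0.5099, -0.0656, 0.1157]
tcp_rot: [[1.0, -0.006, -0.001], [-0.006, -1.0, -0.001], [-0.001, 0.001, -1.0]]
force: [-0.9, -0.4, 0.1]
opening: 0.135
grasp_force: 30.0
```

```bash
python3 -c "
from h import *
for i in range(3): c=cap('side')
to(.5101,-.0648,.105,0)
cv2.imwrite('pics/s7.png',c['color'][160:280,270:430].repeat(5,0).repeat(5,1)[:600])"
```

```text
t 25.2 pos [ 0.5098 -0.0652  0.1156] yaw -0.33 shift [ 0.002 -0.004  0.088] tilt fix ax,ay [0.0004 0.001 ] F [ 0.7 -0.2  0. ] open 12.0 grip 30.0
az -0.004
```

View pics/s7.png

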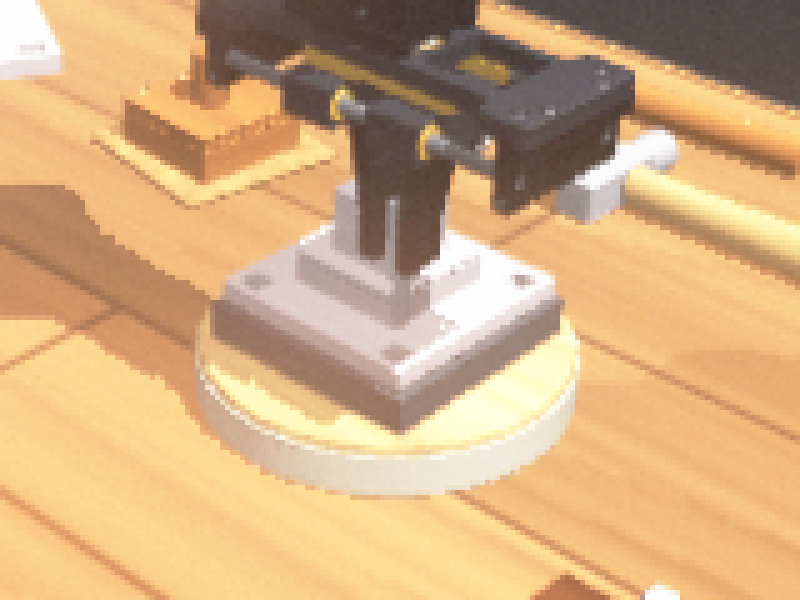

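Side crop: the pin tip (397,325) hangs right over the near flange hole (397,352). Insert.

Call:
{"method": "drive_tool", "body": {"steps": [[0, 0.002, -0.004, 0.08, 0, 0, 0], [0, 0.002, -0.004, 0.12, 0, 0, 0], [0, 0.002, -0.004, 0.16, 0, 0, 0], [0, 0.002, -0.004, 0.2, 0, 0, 0], [0, 0.002, -0.004, 0.2, 0, 0, 0]]}}

```text
time_s: 25.7
position: [0.5091, -0.0638, 0.0899]
tcp_rot: [[1.0, -0.005, -0.005], [-0.005, -1.0, 0.001], [-0.005, -0.001, -1.0]]
force: [-0.9, 0.6, -0.4]
opening: 0.134
grasp_force: 30.0
```

```bash
python3 -c "
from h import *
to(.5101,-.0648,.073,0)"
```

```text
t 25.7 pos [ 0.5091 -0.0638  0.0899] yaw -0.26 shift [0.009 0.009 0.141] tilt fix ax,ay [-0.0003  0.0032] F [-0.9  0.6 -0.4] open 11.7 grip 30.0
az -0.003
```

Call:
{"method": "drive_tool", "body": {"steps": [[0, 0.004, 0.004, 0.05, 0, 0, 0], [0, 0.004, 0.004, 0.1, 0, 0, 0], [0, 0.004, 0.004, 0.14, 0, 0, 0], [0, 0.004, 0.004, 0.15, 0, 0, 0], [0, 0.004, 0.004, 0.15, 0, 0, 0]]}}

```text
time_s: 26.2
position: [0.51, -0.0645, 0.073]
tcp_rot: [[1.0, -0.005, -0.003], [-0.005, -1.0, -0.0], [-0.003, 0.0, -1.0]]
force: [-0.7, -0.4, 2.7]
opening: 0.137
grasp_force: 30.0
```

```bash
python3 -c "
from h import *
to(.5101,-.0648,.073,0)"
```

```text
t 26.2 pos [ 0.51   -0.0645  0.073 ] yaw -0.26 shift [ 0.001  0.002 -0.   ] tilt fix ax,ay [0.0001 0.0022] F [-0.7 -0.4  2.7] open 11.9 grip 30.0
az -0.003
```

Pin 1 home. Release and go to pin 2.

Call:
{"method": "drive_tool", "body": {"steps": [[30, 0, 0, 0, 0, 0, 0], [30, 0, 0, 0, 0, 0, 0], [30, 0, 0, 0, 0, 0, 0], [30, 0, 0, -0.3, 0, 0, 0], [30, 0, 0, -0.6, 0, 0, 0], [30, 0, 0, -0.76, 0, 0, 0], [30, 0, 0, -0.76, 0, 0, 0]]}}

```text
time_s: 26.9
position: [0.5124, -0.0651, 0.1667]
tcp_rot: [[1.0, -0.005, 0.004], [-0.005, -1.0, -0.002], [0.004, 0.002, -1.0]]
force: [-0.4, -0.7, -0.1]
opening: 0.344
grasp_force: 0.0
```

Call:
{"method": "drive_tool", "body": {"steps": [[30, -0.14, 0.4, 0, 0, 0, 0], [30, -0.29, 0.81, 0, 0, 0, 0], [30, -0.29, 0.81, 0, 0, 0, 0]]}}

```text
time_s: 27.2
position: [0.4737, -0.1657, 0.1631]
tcp_rot: [[1.0, -0.01, -0.004], [-0.01, -1.0, -0.001], [-0.004, 0.001, -1.0]]
force: [0.3, -0.4, 0.6]
opening: 0.343
grasp_force: 0.0
```

Call:
{"method": "drive_tool", "body": {"steps": [[30, -0.14, 0.4, 0, 0, 0, 0], [30, -0.29, 0.81, 0.3, 0, 0, 0], [30, -0.29, 0.81, 0.55, 0, 0, 0], [30, -0.29, 0.81, 0.55, 0, 0, 0], [30, -0.29, 0.81, 0.55, 0, 0, 0], [30, -0.29, 0.81, 0.55, 0, 0, 0], [30, -0.29, 0.81, 0.55, 0, 0, 0]]}}

```text
time_s: 27.9
position: [0.4407, -0.2579, 0.0997]
tcp_rot: [[1.0, -0.003, -0.001], [-0.003, -1.0, -0.002], [-0.001, 0.002, -1.0]]
force: [0.9, 0.2, -0.1]
opening: 0.345
grasp_force: 0.0
```

```bash
python3 -c "
from h import *
c=cap('side')
to(.441,-.2598,.045,0)
P=cloud(c); m=(np.hypot(P[...,0]-.51,P[...,1]+.066)<.02)&(P[...,2]>.09)&(P[...,2]<.12); print('pin1 top',m.sum(),np.median(P[m],0))
P=cloud(cap('top'));m=(np.hypot(P[...,0]-.51,P[...,1]+.066)<.02)&(P[...,2]>.09)&(P[...,2]<.12); print('pin1 top',m.sum(),(np.max(P[m],0)+np.min(P[m],0))/2)"
```

```text
t 27.95 pos [ 0.4407 -0.258   0.0997] yaw -0.16 shift [0.003 0.014 0.456] tilt fix ax,ay [0.0013 0.0006] F [-0.7  0.  -0.4] open 30.0 grip 0.0
az -0.002
pin1 top 40 [ 0.50975275 -0.06889493  0.09804163]
pin1 top 7 [ 0.51241742 -0.06061988  0.1005883 ]
```

Call:
{"method": "drive_tool", "body": {"steps": [[30, 0.003, 0.009, 0.25, 0, 0, 0], [30, 0.003, 0.009, 0.456, 0, 0, 0], [30, 0.003, 0.009, 0.456, 0, 0, 0], [30, 0.003, 0.009, 0.456, 0, 0, 0], [0, 0.003, 0.009, 0.456, 0, 0, 0], [0, 0.003, 0.009, 0.456, 0, 0, 0], [0, 0.003, 0.009, 0.456, 0, 0, 0], [0, 0.003, 0.009, 0.456, 0, 0, 0]]}}

```text
time_s: 28.8
position: [0.4403, -0.2601, 0.0444]
tcp_rot: [[1.0, -0.005, -0.002], [-0.005, -1.0, -0.001], [-0.002, 0.001, -1.0]]
force: [-0.3, 0.5, 4.3]
opening: 0.134
grasp_force: 30.0
```

Call:
{"method": "drive_tool", "body": {"steps": [[0, 0, 0, -0.15, 0, 0, 0], [0, 0, 0, -0.4, 0, 0, 0], [0, 0, 0, -0.8, 0, 0, 0], [0, 0, 0, -1.0, 0, 0, 0], [0, 0, 0, -1.0, 0, 0, 0]]}}

```text
time_s: 29.3
position: [0.4422, -0.2614, 0.1673]
tcp_rot: [[1.0, -0.005, 0.003], [-0.005, -1.0, -0.006], [0.004, 0.006, -1.0]]
force: [0.2, -0.2, -0.8]
opening: 0.133
grasp_force: 30.0
```

Call:
{"method": "drive_tool", "body": {"steps": [[0, 0.3, -0.35, 0, 0, 0, 0], [0, 0.6, -0.7, 0, 0, 0, 0], [0, 0.67, -0.817, 0, 0, 0, 0], [0, 0.67, -0.817, 0, 0, 0, 0]]}}

```text
time_s: 29.7
position: [0.5217, -0.1588, 0.1619]
tcp_rot: [[1.0, -0.0, -0.005], [-0.0, -1.0, 0.002], [-0.005, -0.002, -1.0]]
force: [-0.4, -0.2, -0.4]
opening: 0.137
grasp_force: 30.0
```

Call:
{"method": "drive_tool", "body": {"steps": [[0, 0.3, -0.35, 0, 0, 0, 0], [0, 0.6, -0.7, 0.2, 0, 0, 0], [0, 0.67, -0.817, 0.4, 0, 0, 0], [0, 0.67, -0.817, 0.4, 0, 0, 0], [0, 0.67, -0.817, 0.4, 0, 0, 0], [0, 0.67, -0.817, 0.4, 0, 0, 0], [0, 0.67, -0.817, 0.4, 0, 0, 0]]}}

```text
time_s: 30.4
position: [0.6016, -0.0659, 0.1159]
tcp_rot: [[1.0, -0.007, -0.002], [-0.007, -1.0, -0.001], [-0.002, 0.001, -1.0]]
force: [-0.3, -0.6, -0.3]
opening: 0.133
grasp_force: 30.0
```

```bash
python3 -c "
from h import *
for i in range(4): c=cap('side')
to(.6021,-.0636,.091,0)"
```

```text
t 30.6 pos [ 0.6018 -0.0652  0.1158] yaw -0.34 shift [ 0.003 -0.014  0.207] tilt fix ax,ay [0.0003 0.0012] F [-0.3  0.7  0.2] open 11.7 grip 30.0
az -0.004
```

Call:
{"method": "drive_tool", "body": {"steps": [[0, 0.003, -0.011, 0.08, 0, 0, 0], [0, 0.003, -0.011, 0.12, 0, 0, 0], [0, 0.003, -0.011, 0.16, 0, 0, 0], [0, 0.003, -0.011, 0.2, 0, 0, 0], [0, 0.003, -0.011, 0.2, 0, 0, 0], [0, 0.003, -0.011, 0.2, 0, 0, 0]]}}

```text
time_s: 31.2
position: [0.602, -0.0629, 0.0907]
tcp_rot: [[1.0, -0.005, -0.003], [-0.005, -1.0, 0.0], [-0.003, -0.0, -1.0]]
force: [0.3, -0.2, -0.4]
opening: 0.135
grasp_force: 30.0
```

```bash
python3 -c "
from h import *
to(.6021,-.0636,.073,0)"
```

```text
t 31.2 pos [ 0.602  -0.0629  0.0907] yaw -0.27 shift [0.001 0.006 0.148] tilt fix ax,ay [-0.      0.0023] F [ 0.3 -0.2 -0.4] open 11.7 grip 30.0
az -0.003
```

Call:
{"method": "drive_tool", "body": {"steps": [[0, 0, 0.003, 0.05, 0, 0, 0], [0, 0, 0.003, 0.1, 0, 0, 0], [0, 0, 0.003, 0.14, 0, 0, 0], [0, 0, 0.003, 0.155, 0, 0, 0], [0, 0, 0.003, 0.155, 0, 0, 0], [0, 0, 0.003, 0.155, 0, 0, 0]]}}

```text
time_s: 31.8
position: [0.6019, -0.0633, 0.0731]
tcp_rot: [[1.0, -0.005, -0.003], [-0.005, -1.0, -0.0], [-0.003, 0.0, -1.0]]
force: [-1.3, -0.4, 5.1]
opening: 0.134
grasp_force: 30.0
```

Call:
{"method": "drive_tool", "body": {"steps": [[30, 0, 0, 0, 0, 0, 0], [30, 0, 0, 0, 0, 0, 0], [30, 0, 0, 0, 0, 0, 0], [30, 0, 0, -0.3, 0, 0, 0], [30, 0, 0, -0.6, 0, 0, 0], [30, 0, 0, -0.76, 0, 0, 0], [30, 0, 0, -0.76, 0, 0, 0]]}}

```text
time_s: 32.5
position: [0.6046, -0.0639, 0.1667]
tcp_rot: [[1.0, -0.005, 0.004], [-0.005, -1.0, -0.002], [0.004, 0.002, -1.0]]
force: [-0.1, 0.6, 0.7]
opening: 0.343
grasp_force: 0.0
```

Call:
{"method": "drive_tool", "body": {"steps": [[30, -0.22, 0.33, 0, 0, 0, 0], [30, -0.447, 0.672, 0, 0, 0, 0], [30, -0.447, 0.672, 0, 0, 0, 0]]}}

```text
time_s: 32.8
position: [0.5445, -0.1472, 0.1621]
tcp_rot: [[1.0, -0.01, -0.008], [-0.01, -1.0, 0.0], [-0.008, -0.0, -1.0]]
force: [-0.3, -0.3, -0.1]
opening: 0.348
grasp_force: 0.0
```

Call:
{"method": "drive_tool", "body": {"steps": [[30, -0.22, 0.33, 0, 0, 0, 0], [30, -0.447, 0.672, 0, 0, 0, 0], [30, -0.447, 0.672, 0, 0, 0, 0]]}}

```text
time_s: 33.1
position: [0.4916, -0.2277, 0.1627]
tcp_rot: [[1.0, -0.011, -0.006], [-0.011, -1.0, -0.0], [-0.006, 0.0, -1.0]]
force: [-0.5, -1.0, 0.1]
opening: 0.345
grasp_force: 0.0
```

Call:
{"method": "drive_tool", "body": {"steps": [[30, -0.22, 0.33, 0, 0, 0, 0], [30, -0.447, 0.672, 0.3, 0, 0, 0], [30, -0.447, 0.672, 0.55, 0, 0, 0], [30, -0.447, 0.672, 0.55, 0, 0, 0], [30, -0.447, 0.672, 0.55, 0, 0, 0], [30, -0.447, 0.672, 0.55, 0, 0, 0], [30, -0.447, 0.672, 0.55, 0, 0, 0]]}}

```text
time_s: 33.8
position: [0.4415, -0.3041, 0.0996]
tcp_rot: [[1.0, -0.003, -0.001], [-0.003, -1.0, -0.002], [-0.001, 0.002, -1.0]]
force: [0.0, -1.1, 1.0]
opening: 0.346
grasp_force: 0.0
```

```bash
python3 -c "
from h import *
for i in range(3): c=cap('side')
to(.4408,-.3049,.045,0)
P=cloud(c); m=(np.hypot(P[...,0]-.603,P[...,1]+.066)<.02)&(P[...,2]>.09)&(P[...,2]<.12); print('pin2 top',m.sum(),np.median(P[m],0))
m=(np.hypot(P[...,0]-.612,P[...,1]+.286)<.04)&(P[...,2]>.008)&(P[...,2]<.03); print('ring',m.sum(),cv2.minEnclosingCircle((P[m][:,:2]*1000).astype(np.float32)))"
```

```text
t 33.95 pos [ 0.4409 -0.3043  0.0993] yaw -0.19 shift [-0.001  0.004  0.452] tilt fix ax,ay [0.0012 0.0009] F [ 0.1  0.7 -0.1] open 30.0 grip 0.0
az -0.002
pin2 top 39 [ 0.60167944 -0.06725648  0.09881526]
ring 160 ((611.4447631835938, -286.1162109375), 26.30723762512207)
```

Call:
{"method": "drive_tool", "body": {"steps": [[30, 0, 0.002, 0.25, 0, 0, 0], [30, 0, 0.002, 0.452, 0, 0, 0], [30, 0, 0.002, 0.452, 0, 0, 0], [30, 0, 0.002, 0.452, 0, 0, 0], [0, 0, 0.002, 0.452, 0, 0, 0], [0, 0, 0.002, 0.452, 0, 0, 0], [0, 0, 0.002, 0.452, 0, 0, 0], [0, 0, 0.002, 0.452, 0, 0, 0]]}}

```text
time_s: 34.75
position: [0.4403, -0.3052, 0.0448]
tcp_rot: [[1.0, -0.005, -0.002], [-0.005, -1.0, -0.001], [-0.002, 0.001, -1.0]]
force: [-0.0, -0.1, 4.1]
opening: 0.134
grasp_force: 30.0
```

Call:
{"method": "drive_tool", "body": {"steps": [[0, 0, 0, -0.15, 0, 0, 0], [0, 0, 0, -0.4, 0, 0, 0], [0, 0, 0, -0.8, 0, 0, 0], [0, 0, 0, -1.0, 0, 0, 0], [0, 0, 0, -1.0, 0, 0, 0]]}}

```text
time_s: 35.25
position: [0.4422, -0.3067, 0.1678]
tcp_rot: [[1.0, -0.005, 0.003], [-0.005, -1.0, -0.007], [0.003, 0.007, -1.0]]
force: [-0.4, -0.3, 0.1]
opening: 0.135
grasp_force: 30.0
```

Call:
{"method": "drive_tool", "body": {"steps": [[0, 0.1, -0.4, 0, 0, 0, 0], [0, 0.19, -0.8, 0, 0, 0, 0], [0, 0.19, -0.922, 0, 0, 0, 0], [0, 0.19, -0.922, 0, 0, 0, 0]]}}

```text
time_s: 35.65
position: [0.4623, -0.1914, 0.1627]
tcp_rot: [[1.0, -0.001, -0.006], [-0.001, -1.0, 0.002], [-0.006, -0.002, -1.0]]
force: [0.1, 0.2, -1.3]
opening: 0.134
grasp_force: 30.0
```

Call:
{"method": "drive_tool", "body": {"steps": [[0, 0.1, -0.4, 0, 0, 0, 0], [0, 0.19, -0.8, 0, 0, 0, 0], [0, 0.19, -0.922, 0, 0, 0, 0], [0, 0.19, -0.922, 0, 0, 0, 0]]}}

```text
time_s: 36.05
position: [0.4865, -0.083, 0.1632]
tcp_rot: [[1.0, -0.002, -0.004], [-0.002, -1.0, -0.0], [-0.004, 0.0, -1.0]]
force: [-0.9, -0.8, -0.3]
opening: 0.134
grasp_force: 30.0
```

Call:
{"method": "drive_tool", "body": {"steps": [[0, 0.1, -0.4, 0, 0, 0, 0], [0, 0.19, -0.8, 0, 0, 0, 0], [0, 0.19, -0.922, 0.2, 0, 0, 0], [0, 0.19, -0.922, 0.4, 0, 0, 0], [0, 0.19, -0.922, 0.4, 0, 0, 0], [0, 0.19, -0.922, 0.4, 0, 0, 0], [0, 0.19, -0.922, 0.4, 0, 0, 0], [0, 0.19, -0.922, 0.4, 0, 0, 0]]}}

```text
time_s: 36.85
position: [0.5111, 0.0257, 0.1167]
tcp_rot: [[1.0, -0.006, -0.001], [-0.006, -1.0, -0.001], [-0.001, 0.001, -1.0]]
force: [-0.3, 0.2, 0.1]
opening: 0.13
grasp_force: 30.0
```

```bash
python3 -c "
from h import *
for i in range(4): c=cap('side')
to(.5089,.0272,.091,0)"
```

```text
t 37.05 pos [0.5103 0.0265 0.1163] yaw -0.29 shift [-0.012 -0.006  0.21 ] tilt fix ax,ay [0.0002 0.0012] F [-0.3  0.3 -0.8] open 11.8 grip 30.0
az -0.003
```

Call:
{"method": "drive_tool", "body": {"steps": [[0, -0.01, -0.005, 0.08, 0, 0, 0], [0, -0.01, -0.005, 0.12, 0, 0, 0], [0, -0.01, -0.005, 0.16, 0, 0, 0], [0, -0.01, -0.005, 0.2, 0, 0, 0], [0, -0.01, -0.005, 0.2, 0, 0, 0], [0, -0.01, -0.005, 0.2, 0, 0, 0]]}}

```text
time_s: 37.65
position: [0.5087, 0.0275, 0.0914]
tcp_rot: [[1.0, -0.005, -0.004], [-0.005, -1.0, 0.0], [-0.004, -0.0, -1.0]]
force: [-0.8, 0.4, 0.4]
opening: 0.138
grasp_force: 30.0
```

```bash
python3 -c "
from h import *
to(.5089,.0272,.073,0)"
```

```text
t 37.65 pos [0.5087 0.0275 0.0914] yaw -0.27 shift [0.003 0.002 0.153] tilt fix ax,ay [-0.      0.0024] F [-0.8  0.4  0.4] open 12.0 grip 30.0
az -0.003
```

Call:
{"method": "drive_tool", "body": {"steps": [[0, 0.001, 0.001, 0.05, 0, 0, 0], [0, 0.001, 0.001, 0.1, 0, 0, 0], [0, 0.001, 0.001, 0.14, 0, 0, 0], [0, 0.001, 0.001, 0.162, 0, 0, 0], [0, 0.001, 0.001, 0.162, 0, 0, 0], [0, 0.001, 0.001, 0.162, 0, 0, 0]]}}

```text
time_s: 38.25
position: [0.5087, 0.0273, 0.0727]
tcp_rot: [[1.0, -0.005, -0.003], [-0.005, -1.0, -0.0], [-0.003, 0.0, -1.0]]
force: [-1.8, 0.3, 7.3]
opening: 0.139
grasp_force: 30.0
```

Call:
{"method": "drive_tool", "body": {"steps": [[30, 0, 0, 0, 0, 0, 0], [30, 0, 0, 0, 0, 0, 0], [30, 0, 0, 0, 0, 0, 0], [30, 0, 0, -0.3, 0, 0, 0], [30, 0, 0, -0.6, 0, 0, 0], [30, 0, 0, -0.76, 0, 0, 0], [30, 0, 0, -0.76, 0, 0, 0]]}}

```text
time_s: 38.95
position: [0.5112, 0.0271, 0.1659]
tcp_rot: [[1.0, -0.005, 0.004], [-0.005, -1.0, -0.001], [0.004, 0.001, -1.0]]
force: [-0.4, -0.5, -0.5]
opening: 0.339
grasp_force: 0.0
```

Call:
{"method": "drive_tool", "body": {"steps": [[30, -0.07, 0.38, 0, 0, 0, 0], [30, -0.143, 0.786, 0, 0, 0, 0], [30, -0.143, 0.786, 0, 0, 0, 0]]}}

```text
time_s: 39.25
position: [0.4908, -0.0716, 0.1623]
tcp_rot: [[1.0, -0.011, -0.004], [-0.011, -1.0, -0.001], [-0.004, 0.001, -1.0]]
force: [-0.5, -0.8, -1.2]
opening: 0.347
grasp_force: 0.0
```

Call:
{"method": "drive_tool", "body": {"steps": [[30, -0.07, 0.38, 0, 0, 0, 0], [30, -0.143, 0.786, 0, 0, 0, 0], [30, -0.143, 0.786, 0, 0, 0, 0]]}}

```text
time_s: 39.55
position: [0.4738, -0.166, 0.1625]
tcp_rot: [[1.0, -0.011, -0.003], [-0.011, -1.0, -0.002], [-0.003, 0.002, -1.0]]
force: [0.1, -0.3, 0.3]
opening: 0.346
grasp_force: 0.0
```

Call:
{"method": "drive_tool", "body": {"steps": [[30, -0.07, 0.38, 0, 0, 0, 0], [30, -0.143, 0.786, 0, 0, 0, 0], [30, -0.143, 0.786, 0, 0, 0, 0]]}}

```text
time_s: 39.85
position: [0.4567, -0.2602, 0.1628]
tcp_rot: [[1.0, -0.01, -0.002], [-0.01, -1.0, -0.003], [-0.001, 0.003, -1.0]]
force: [0.6, 0.1, -0.5]
opening: 0.346
grasp_force: 0.0
```

Call:
{"method": "drive_tool", "body": {"steps": [[30, -0.07, 0.38, 0, 0, 0, 0], [30, -0.143, 0.786, 0.3, 0, 0, 0], [30, -0.143, 0.786, 0.55, 0, 0, 0], [30, -0.143, 0.786, 0.55, 0, 0, 0], [30, -0.143, 0.786, 0.55, 0, 0, 0], [30, -0.143, 0.786, 0.55, 0, 0, 0], [30, -0.143, 0.786, 0.55, 0, 0, 0]]}}

```text
time_s: 40.55
position: [0.4396, -0.3489, 0.0993]
tcp_rot: [[1.0, -0.003, -0.001], [-0.003, -1.0, -0.002], [-0.001, 0.002, -1.0]]
force: [0.2, -0.4, 0.4]
opening: 0.345
grasp_force: 0.0
```

```bash
python3 -c "
from h import *
for i in range(3): c=cap('side')
to(.4404,-.35,.045,0)
P=cloud(c); m=(np.hypot(P[...,0]-.509,P[...,1]-.026)<.02)&(P[...,2]>.09)&(P[...,2]<.12); print('pin3 top',m.sum(),np.median(P[m],0))
m=(np.hypot(P[...,0]-.612,P[...,1]+.286)<.04)&(P[...,2]>.008)&(P[...,2]<.03); print('ring',m.sum(),cv2.minEnclosingCircle((P[m][:,:2]*1000).astype(np.float32)))"
```

```text
t 40.7 pos [ 0.4392 -0.3494  0.099 ] yaw -0.21 shift [0.011 0.005 0.45 ] tilt fix ax,ay [0.0012 0.001 ] F [-0.6  0.1 -0.3] open 30.2 grip 0.0
az -0.002
pin3 top 35 [0.50803995 0.02230143 0.09766818]
ring 90 ((609.5767211914062, -284.3522033691406), 22.870777130126953)
```

Call:
{"method": "drive_tool", "body": {"steps": [[30, 0.011, 0.003, 0.25, 0, 0, 0], [30, 0.011, 0.003, 0.45, 0, 0, 0], [30, 0.011, 0.003, 0.45, 0, 0, 0], [30, 0.011, 0.003, 0.45, 0, 0, 0], [0, 0.011, 0.003, 0.45, 0, 0, 0], [0, 0.011, 0.003, 0.45, 0, 0, 0], [0, 0.011, 0.003, 0.45, 0, 0, 0], [0, 0.011, 0.003, 0.45, 0, 0, 0]]}}

```text
time_s: 41.5
position: [0.44, -0.3505, 0.0446]
tcp_rot: [[1.0, -0.005, -0.002], [-0.005, -1.0, -0.001], [-0.002, 0.001, -1.0]]
force: [0.0, -0.2, 4.9]
opening: 0.131
grasp_force: 30.0
```

Call:
{"method": "drive_tool", "body": {"steps": [[0, 0, 0, -0.15, 0, 0, 0], [0, 0, 0, -0.4, 0, 0, 0], [0, 0, 0, -0.8, 0, 0, 0], [0, 0, 0, -1.0, 0, 0, 0], [0, 0, 0, -1.0, 0, 0, 0]]}}

```text
time_s: 42.0
position: [0.4419, -0.3521, 0.1678]
tcp_rot: [[1.0, -0.005, 0.003], [-0.005, -1.0, -0.007], [0.003, 0.007, -1.0]]
force: [0.1, 0.1, -0.6]
opening: 0.133
grasp_force: 30.0
```

Call:
{"method": "drive_tool", "body": {"steps": [[0, 0.17, -0.4, -0.05, 0, 0, 0], [0, 0.334, -0.788, -0.1, 0, 0, 0], [0, 0.334, -0.788, -0.1, 0, 0, 0]]}}

```text
time_s: 42.3
position: [0.4806, -0.25, 0.1747]
tcp_rot: [[1.0, 0.0, -0.005], [0.0, -1.0, 0.004], [-0.005, -0.004, -1.0]]
force: [-0.0, -0.9, -0.9]
opening: 0.132
grasp_force: 30.0
```

Call:
{"method": "drive_tool", "body": {"steps": [[0, 0.17, -0.4, 0, 0, 0, 0], [0, 0.334, -0.788, 0, 0, 0, 0], [0, 0.334, -0.788, 0, 0, 0, 0]]}}

```text
time_s: 42.6
position: [0.5212, -0.1562, 0.174]
tcp_rot: [[1.0, 0.001, -0.005], [0.001, -1.0, 0.003], [-0.005, -0.003, -1.0]]
force: [0.2, -0.4, 0.0]
opening: 0.131
grasp_force: 30.0
```

Call:
{"method": "drive_tool", "body": {"steps": [[0, 0.17, -0.4, 0, 0, 0, 0], [0, 0.334, -0.788, 0, 0, 0, 0], [0, 0.334, -0.788, 0, 0, 0, 0]]}}

```text
time_s: 42.9
position: [0.5623, -0.0629, 0.1742]
tcp_rot: [[1.0, 0.001, -0.004], [0.001, -1.0, 0.002], [-0.004, -0.002, -1.0]]
force: [0.2, -1.0, -0.7]
opening: 0.138
grasp_force: 30.0
```

Call:
{"method": "drive_tool", "body": {"steps": [[0, 0.17, -0.4, 0, 0, 0, 0], [0, 0.334, -0.788, 0, 0, 0, 0], [0, 0.334, -0.788, 0.2, 0, 0, 0], [0, 0.334, -0.788, 0.5, 0, 0, 0], [0, 0.334, -0.788, 0.5, 0, 0, 0], [0, 0.334, -0.788, 0.5, 0, 0, 0], [0, 0.334, -0.788, 0.5, 0, 0, 0], [0, 0.334, -0.788, 0.5, 0, 0, 0]]}}

```text
time_s: 43.7
position: [0.6031, 0.0265, 0.1168]
tcp_rot: [[1.0, -0.006, 0.0], [-0.006, -1.0, -0.001], [0.0, 0.001, -1.0]]
force: [-0.5, 0.6, -1.1]
opening: 0.14
grasp_force: 30.0
```

```bash
python3 -c "
from h import *
for i in range(4): c=cap('side')
to(.6009,.0284,.091,0)"
```

```text
t 43.9 pos [0.6024 0.0272 0.1162] yaw -0.29 shift [-0.013 -0.01   0.21 ] tilt fix ax,ay [0.0002 0.0008] F [-0.3 -0.  -1. ] open 11.5 grip 30.0
az -0.003
```

Call:
{"method": "drive_tool", "body": {"steps": [[0, -0.011, -0.008, 0.08, 0, 0, 0], [0, -0.011, -0.008, 0.12, 0, 0, 0], [0, -0.011, -0.008, 0.16, 0, 0, 0], [0, -0.011, -0.008, 0.2, 0, 0, 0], [0, -0.011, -0.008, 0.2, 0, 0, 0], [0, -0.011, -0.008, 0.2, 0, 0, 0]]}}

```text
time_s: 44.5
position: [0.6005, 0.0285, 0.0908]
tcp_rot: [[1.0, -0.005, -0.003], [-0.005, -1.0, -0.0], [-0.003, 0.0, -1.0]]
force: [-0.6, -0.0, -0.4]
opening: 0.138
grasp_force: 30.0
```

```bash
python3 -c "
from h import *
to(.6009,.0284,.073,0)"
```

```text
t 44.5 pos [0.6005 0.0285 0.0908] yaw -0.27 shift [0.004 0.001 0.149] tilt fix ax,ay [0.     0.0023] F [-0.6 -0.  -0.4] open 12.0 grip 30.0
az -0.003
```

Call:
{"method": "drive_tool", "body": {"steps": [[0, 0.002, 0, 0.05, 0, 0, 0], [0, 0.002, 0, 0.1, 0, 0, 0], [0, 0.002, 0, 0.14, 0, 0, 0], [0, 0.002, 0, 0.16, 0, 0, 0], [0, 0.002, 0, 0.16, 0, 0, 0], [0, 0.002, 0, 0.16, 0, 0, 0]]}}

```text
time_s: 45.1
position: [0.6007, 0.0285, 0.0727]
tcp_rot: [[1.0, -0.005, -0.003], [-0.005, -1.0, -0.0], [-0.003, 0.0, -1.0]]
force: [-2.4, 0.4, 7.7]
opening: 0.134
grasp_force: 30.0
```

Call:
{"method": "drive_tool", "body": {"steps": [[30, 0, 0, 0, 0, 0, 0], [30, 0, 0, 0, 0, 0, 0], [30, 0, 0, 0, 0, 0, 0], [30, 0, 0, -0.3, 0, 0, 0], [30, 0, 0, -0.6, 0, 0, 0], [30, 0, 0, -0.76, 0, 0, 0], [30, 0, 0, -0.76, 0, 0, 0]]}}

```text
time_s: 45.8
position: [0.6032, 0.0282, 0.1661]
tcp_rot: [[1.0, -0.005, 0.004], [-0.005, -1.0, -0.001], [0.004, 0.001, -1.0]]
force: [0.1, -0.9, 0.4]
opening: 0.346
grasp_force: 0.0
```

Call:
{"method": "drive_tool", "body": {"steps": [[87, 0, 0.43, 0, 0, 0, 0], [87, 0, 0.8, 0, 0, 0, 0], [87, 0, 0.8, 0, 0, 0, 0]]}}

```text
time_s: 46.1
position: [0.6005, -0.0728, 0.1617]
tcp_rot: [[1.0, -0.01, -0.004], [-0.01, -1.0, -0.002], [-0.004, 0.002, -1.0]]
force: [-0.8, 0.0, -0.5]
opening: 0.537
grasp_force: 0.0
```

Call:
{"method": "drive_tool", "body": {"steps": [[87, -0.3, 0.43, 0, 0, 0, 0], [87, -0.5, 0.8, 0, 0, 0, 0], [87, -0.5, 0.8, 0, 0, 0, 0], [87, -0.5, 0.8, 0, 0, 0, 0]]}}

```text
time_s: 46.5
position: [0.5387, -0.1642, 0.1622]
tcp_rot: [[1.0, -0.008, -0.005], [-0.008, -1.0, 0.001], [-0.005, -0.001, -1.0]]
force: [-0.2, 0.2, 0.2]
opening: 0.896
grasp_force: 0.0
```

```bash
cat > m6.py <<'E'
from h import *
ims=[]
for n in ('side','top'):
    c=cap(n); P=cloud(c); H=cv2.cvtColor(c['color'],cv2.COLOR_BGR2HSV)
    m=(np.hypot(P[...,0]-.611,P[...,1]+.283)<.06)&(P[...,2]>.007)&(P[...,2]<.03); print(n,'ring',m.sum(),cv2.minEnclosingCircle((P[m][:,:2]*1000).astype(np.float32)))
    v,u=np.nonzero(m)
    if n=='top' and len(u): X=plane(c,np.c_[u,v],.0145)[:,:2].astype(np.float32)*1000; print(cv2.minEnclosingCircle(X),cv2.minAreaRect(X)[:2])
    for q in ((.51,-.0645),(.602,-.0633),(.5087,.0273),(.6005,.0285)):
        m=(np.hypot(P[...,0]-q[0],P[...,1]-q[1])<.018)&(P[...,2]>.085)&(P[...,2]<.125); X=P[m]; print(q,m.sum(),(np.median(X,0)).round(4) if len(X) else '', np.percentile(X[:,2],95).round(4) if len(X) else '')
    d=np.hypot(P[...,0]-.556,P[...,1]+.018); m=(d<.035)&(P[...,2]>.107)&(P[...,2]<.135); v,u=np.nonzero(m)
    X=plane(c,np.c_[u,v],.115)[:,:2]*1000; print('neck',m.sum(),cv2.minAreaRect(X.astype(np.float32)) if len(u) else '')
    ims.append((c['color'][120:320,270:470] if n=='top' else c['color'][160:360,260:460]).repeat(2,0).repeat(2,1))
cv2.imwrite('pics/r.png',np.hstack(ims))
to(.611,-.2825,.15,0)
E
python3 m6.py
```

```text
side ring 294 ((612.4721069335938, -286.4501953125), 26.349641799926758)
(0.51, -0.0645) 55 [ 0.5105 -0.0705  0.0949] 0.1019
(0.602, -0.0633) 48 [ 0.601  -0.0678  0.0963] 0.1022
(0.5087, 0.0273) 44 [0.5064 0.02   0.0964] 0.1014
(0.6005, 0.0285) 24 [0.5975 0.0261 0.1   ] 0.1019
neck 195 ((552.5645751953125, -26.15549659729004), (49.04846954345703, 49.5814323425293), 0.7968112230300903)
top ring 0 ((0.0, 0.0), 0.0)
(0.51, -0.0645) 18 [ 0.514 -0.066  0.1  ] 0.1038
(0.602, -0.0633) 26 [ 0.6013 -0.061   0.0984] 0.1022
(0.5087, 0.0273) 0  
(0.6005, 0.0285) 31 [0.5975 0.0301 0.0999] 0.1028
neck 229 ((553.4658203125, -17.30914306640625), (39.25136947631836, 38.38768768310547), 0.5109739303588867)
t 46.6 pos [ 0.5401 -0.1623  0.1626] yaw -0.29 shift [0.596 0.999 0.102] tilt fix ax,ay [-0.0008  0.0025] F [ 0.1 -0.4  1. ] open 83.5 grip 0.0
az -0.003
```

View pics/r.png

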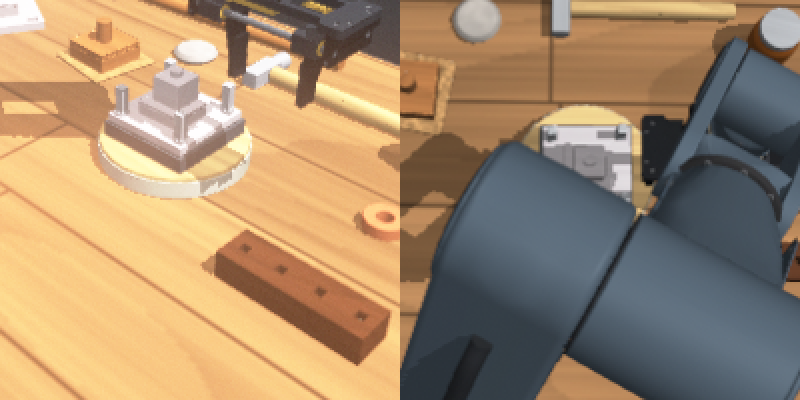

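All four pins stand home (side crop: tops at (122,90),(180,125),(228,90)); block empty; ring at (383,218) unmoved. Fetch the ring.

Call:
{"method": "drive_tool", "body": {"steps": [[87, 0.3, 0.4, 0, 0, 0, 0], [87, 0.5, 0.8, 0.2, 0, 0, 0], [87, 0.588, 0.98, 0.5, 0, 0, 0], [87, 0.588, 0.98, 0.5, 0, 0, 0], [87, 0.588, 0.98, 0.5, 0, 0, 0], [87, 0.588, 0.98, 0.5, 0, 0, 0], [87, 0.588, 0.98, 0.5, 0, 0, 0]]}}

```text
time_s: 47.3
position: [0.6105, -0.2794, 0.1047]
tcp_rot: [[1.0, -0.003, -0.002], [-0.003, -1.0, -0.001], [-0.002, 0.001, -1.0]]
force: [-0.4, 0.9, 0.1]
opening: 1.002
grasp_force: 0.0
```

```bash
python3 -c "
from h import *
for i in range(4): c=cap('side')
to(.6105,-.2828,.004,0)
cv2.imwrite('pics/s8.png',c['color'][180:330,360:520].repeat(4,0).repeat(4,1))
c=cap('top');print(plane(c,[(459,132)],.08))"
```

```text
t 47.5 pos [ 0.6103 -0.2806  0.1046] yaw -0.22 shift [0.003 0.018 0.838] tilt fix ax,ay [0.0007 0.001 ] F [0.3 0.3 0.8] open 87.2 grip 0.0
az -0.003
[[ 0.753958   -0.27602691  0.08      ]]
```

View pics/s8.png

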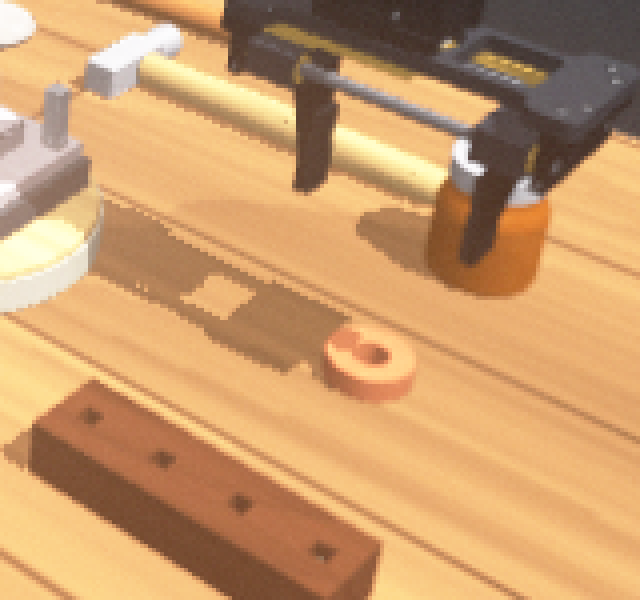

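Side crop: fingers straddle the ring's position (ring (370,360), finger midpoint (387,225) above it), jar is behind. Descend and grip.

Call:
{"method": "drive_tool", "body": {"steps": [[87, 0.003, 0.016, 0.3, 0, 0, 0], [87, 0.003, 0.016, 0.6, 0, 0, 0], [87, 0.003, 0.016, 0.8, 0, 0, 0], [87, 0.003, 0.016, 0.835, 0, 0, 0], [87, 0.003, 0.016, 0.835, 0, 0, 0], [0, 0.003, 0.016, 0.835, 0, 0, 0], [0, 0.003, 0.016, 0.835, 0, 0, 0], [0, 0.003, 0.016, 0.835, 0, 0, 0]]}}

```text
time_s: 48.35
position: [0.6108, -0.2836, 0.0044]
tcp_rot: [[1.0, -0.005, -0.001], [-0.005, -1.0, -0.001], [-0.001, 0.001, -1.0]]
force: [-0.3, 0.5, -0.1]
opening: 0.814
grasp_force: 0.0
```

Call:
{"method": "drive_tool", "body": {"steps": [[0, 0, 0, 0, 0, 0, 0], [0, 0, 0, 0, 0, 0, 0], [0, 0, 0, 0, 0, 0, 0], [0, 0, 0, 0, 0, 0, 0]]}}

```text
time_s: 48.75
position: [0.6101, -0.2832, 0.0032]
tcp_rot: [[1.0, -0.005, -0.003], [-0.005, -1.0, -0.0], [-0.003, 0.0, -1.0]]
force: [-1.1, 0.6, 1.9]
opening: 0.558
grasp_force: 30.0
```

Call:
{"method": "drive_tool", "body": {"steps": [[0, 0, 0, -0.15, 0, 0, 0], [0, 0, 0, -0.4, 0, 0, 0], [0, 0, 0, -0.8, 0, 0, 0], [0, 0, 0, -0.98, 0, 0, 0], [0, 0, 0, -0.98, 0, 0, 0]]}}

```text
time_s: 49.25
position: [0.6131, -0.2849, 0.126]
tcp_rot: [[1.0, -0.005, 0.005], [-0.005, -1.0, -0.006], [0.005, 0.006, -1.0]]
force: [0.0, 0.2, -2.1]
opening: 0.56
grasp_force: 30.0
```

Call:
{"method": "drive_tool", "body": {"steps": [[0, -0.4, 0, -0.2, 0, 0, 0], [0, -0.8, 0, -0.4, 0, 0, 0], [0, -0.98, 0, -0.4, 0, 0, 0], [0, -0.98, 0, -0.4, 0, 0, 0]]}}

```text
time_s: 49.65
position: [0.4881, -0.2808, 0.1682]
tcp_rot: [[1.0, -0.007, -0.009], [-0.007, -1.0, 0.004], [-0.009, -0.004, -1.0]]
force: [-0.4, -0.2, -1.4]
opening: 0.559
grasp_force: 30.0
```

Call:
{"method": "drive_tool", "body": {"steps": [[0, -0.3, 0, 0, 0, 0, 0], [0, -0.4, 0, 0, 0, 0, 0], [0, -0.4, 0, 0, 0, 0, 0]]}}

```text
time_s: 49.95
position: [0.4433, -0.2815, 0.168]
tcp_rot: [[1.0, -0.006, -0.005], [-0.006, -1.0, 0.003], [-0.005, -0.002, -1.0]]
force: [0.8, 0.2, -1.6]
opening: 0.556
grasp_force: 30.0
```

```bash
cat m6.py >/dev/null; python3 m5.py
python3 - <<'E'
from h import *
c=cap('top'); P=cloud(c); d=np.hypot(P[...,0]-.556,P[...,1]+.018)
m=(d<.03)&(P[...,2]>.107)&(P[...,2]<.135); v,u=np.nonzero(m); X=plane(c,np.c_[u,v],.115)[:,:2]*1000; print(len(u),cv2.minAreaRect(X.astype(np.float32)),X.mean(0))
for q in ((.51,-.0645),(.602,-.0633),(.5087,.0273),(.6005,.0285)):
    m=(np.hypot(P[...,0]-q[0],P[...,1]-q[1])<.018)&(P[...,2]>.092)&(P[...,2]<.115); v,u=np.nonzero(m); X=plane(c,np.c_[u,v],.101)[:,:2]*1000; print(q,len(u),X.mean(0).round(1),(X.max(0)+X.min(0))/2)
a=c['color']; u,v=proj(c,[.556,-.018,.1])[0].astype(int); s=cap('side')['color']
cv2.imwrite('pics/t8.png',np.hstack([cv2.resize(a[v-30:v+30,u-30:u+30],(400,400),interpolation=cv2.INTER_CUBIC),cv2.resize(s[180:280,290:390],(400,400),interpolation=cv2.INTER_CUBIC)]));print(u,v)
E
```

```text
flange ((555.2758178710938, -19.429454803466797), (119.15746307373047, 117.62022399902344), 0.8218199014663696)
(1, 1) 1203.0 [599.5  29.9]
(1, -1) 1236.0 [601.9 -61.8]
(-1, 1) 1664.0 [505.3  28.9]
(-1, -1) 2093.0 [506.2 -68. ]
neck 245 ((553.3905029296875, -17.3104248046875), (39.398193359375, 38.39020919799805), 0.5164114236831665)
t 50.0 pos [ 0.445  -0.2823  0.1684] yaw -0.34 shift [-0.031 -0.562  1.029] tilt fix ax,ay [-0.0005  0.002 ] F [ 1.   0.3 -1.3] open 48.2 grip 30.0
az -0.004
243 ((553.444091796875, -17.309593200683594), (39.29368209838867, 38.38823699951172), 0.5125200748443604) [554.38997817 -17.27611139]
(0.51, -0.0645) 24 [511.5 -65.6] [511.26033472 -65.77480656]
(0.602, -0.0633) 20 [602.2 -61.3] [602.10737689 -60.62712006]
(0.5087, 0.0273) 25 [507.1  26.5] [507.05355821  26.47371112]
(0.6005, 0.0285) 25 [598.6  30.2] [597.91716153  30.21189015]
363 200
```

View pics/t8.png

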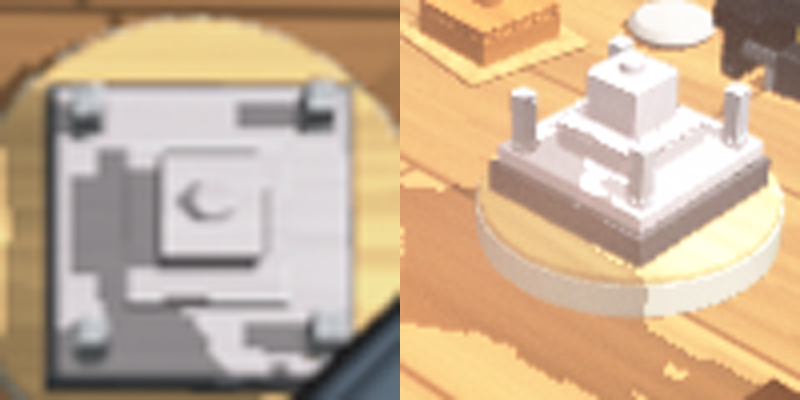

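Crop: head square with all four pins at its corners, nib near full-image (364,200); flange contour unchanged since before pinning. Carry the ring over the nib.

Call:
{"method": "drive_tool", "body": {"steps": [[0, 0.15, -0.37, 0, 0, 0, 0], [0, 0.308, -0.735, 0, 0, 0, 0], [0, 0.308, -0.735, 0, 0, 0, 0]]}}

```text
time_s: 50.4
position: [0.4844, -0.1891, 0.1686]
tcp_rot: [[1.0, 0.001, -0.003], [0.001, -1.0, 0.003], [-0.003, -0.003, -1.0]]
force: [-1.1, -1.4, -1.7]
opening: 0.559
grasp_force: 30.0
```

Call:
{"method": "drive_tool", "body": {"steps": [[0, 0.15, -0.37, 0, 0, 0, 0], [0, 0.308, -0.735, 0, 0, 0, 0], [0, 0.308, -0.735, 0, 0, 0, 0]]}}

```text
time_s: 50.7
position: [0.5222, -0.1015, 0.1687]
tcp_rot: [[1.0, 0.002, -0.001], [0.002, -1.0, 0.002], [-0.001, -0.002, -1.0]]
force: [-1.3, 0.0, -2.2]
opening: 0.553
grasp_force: 30.0
```

Call:
{"method": "drive_tool", "body": {"steps": [[0, 0.15, -0.37, 0, 0, 0, 0], [0, 0.308, -0.735, 0.1, 0, 0, 0], [0, 0.308, -0.735, 0.25, 0, 0, 0], [0, 0.308, -0.735, 0.25, 0, 0, 0], [0, 0.308, -0.735, 0.25, 0, 0, 0], [0, 0.308, -0.735, 0.25, 0, 0, 0], [0, 0.308, -0.735, 0.25, 0, 0, 0]]}}

```text
time_s: 51.4
position: [0.5574, -0.0195, 0.1395]
tcp_rot: [[1.0, -0.006, -0.001], [-0.006, -1.0, -0.001], [-0.001, 0.001, -1.0]]
force: [-0.3, -0.5, -1.4]
opening: 0.56
grasp_force: 30.0
```

```bash
python3 -c "
from h import *
for i in range(6): c=cap('side')
to(.5558,-.018,.119,0)
P=cloud(c);H=cv2.cvtColor(c['color'],cv2.COLOR_BGR2HSV)
m=(np.hypot(P[...,0]-.556,P[...,1]+.018)<.05)&(P[...,2]>.128)&(P[...,2]<.17)&(H[...,0]<15)&(H[...,1]>110)
X=P[m]; print('ring',m.sum(),X.min(0),X.max(0))
v,u=np.nonzero(m); print('px',u.min(),u.max(),v.min(),v.max())
n=(np.hypot(P[...,0]-.556,P[...,1]+.018)<.035)&(P[...,2]>.09)&(P[...,2]<.113);v,u=np.nonzero(n); print('neck px',u.min(),u.max())
print('expect ring',proj(c,[[.5558,-.018,.145]]),'neck',proj(c,[[.5558,-.018,.1]]))
cv2.imwrite('pics/s9.png',c['color'][150:250,300:400].repeat(6,0).repeat(6,1))"
```

```text
t 51.7 pos [ 0.557  -0.0186  0.139 ] yaw -0.3 shift [-0.009 -0.005  0.166] tilt fix ax,ay [0.0001 0.0017] F [-0.3  0.6 -1.2] open 48.2 grip 30.0
az -0.003
ring 210 [ 0.53309509 -0.05394557  0.13680416] [0.58061888 0.01362818 0.16358659]
px 335 360 176 194
neck px 336 359
expect ring [[346.61704443 186.24206214]] neck [[346.09795681 202.72449856]]
```

View pics/s9.png

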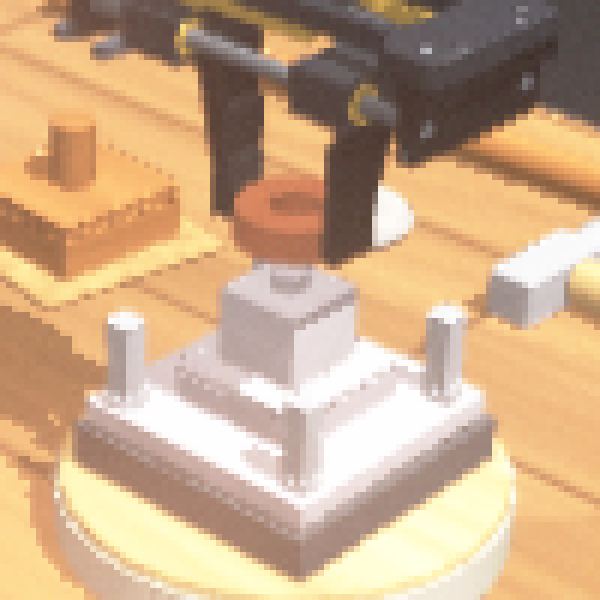

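Side crop: ring hole centre (297,202) sits slightly right of the nib (290,278), matching the remaining tool offset. Correct and lower.

Call:
{"method": "drive_tool", "body": {"steps": [[0, -0.01, -0.005, 0, 0, 0, 0], [0, -0.01, -0.005, 0.04, 0, 0, 0], [0, -0.01, -0.005, 0.08, 0, 0, 0], [0, -0.01, -0.005, 0.11, 0, 0, 0], [0, -0.01, -0.005, 0.14, 0, 0, 0], [0, -0.01, -0.005, 0.14, 0, 0, 0]]}}

```text
time_s: 52.3
position: [0.5552, -0.0175, 0.1211]
tcp_rot: [[1.0, -0.005, -0.005], [-0.005, -1.0, 0.0], [-0.005, -0.0, -1.0]]
force: [0.2, -0.7, -1.9]
opening: 0.553
grasp_force: 30.0
```

```bash
python3 -c "
from h import *
to(.5558,-.018,.1182,0)"
```

```text
t 52.3 pos [ 0.5552 -0.0175  0.1211] yaw -0.27 shift [0.005 0.004 0.024] tilt fix ax,ay [-0.0002  0.003 ] F [ 0.2 -0.7 -1.9] open 48.2 grip 30.0
az -0.003
```

Over the nib without contact. Set it down, release, and rise.

Call:
{"method": "drive_tool", "body": {"steps": [[0, 0.004, 0.003, 0.012, 0, 0, 0], [0, 0.004, 0.003, 0.022, 0, 0, 0], [0, 0.004, 0.003, 0.026, 0, 0, 0], [0, 0.004, 0.003, 0.026, 0, 0, 0], [0, 0.004, 0.003, 0.026, 0, 0, 0]]}}

```text
time_s: 52.8
position: [0.5562, -0.018, 0.1188]
tcp_rot: [[1.0, -0.005, -0.003], [-0.005, -1.0, -0.0], [-0.003, 0.0, -1.0]]
force: [-0.3, 0.0, -1.7]
opening: 0.556
grasp_force: 30.0
```

Call:
{"method": "drive_tool", "body": {"steps": [[75, 0, 0, 0, 0, 0, 0], [75, 0, 0, 0, 0, 0, 0], [75, 0, 0, 0, 0, 0, 0], [75, 0, 0, 0, 0, 0, 0], [75, 0, 0, -0.2, 0, 0, 0], [75, 0, 0, -0.5, 0, 0, 0], [75, 0, 0, -0.8, 0, 0, 0], [75, 0, 0, -0.8, 0, 0, 0]]}}

```text
time_s: 53.6
position: [0.5601, -0.0187, 0.2199]
tcp_rot: [[1.0, -0.005, 0.008], [-0.005, -1.0, -0.003], [0.008, 0.003, -1.0]]
force: [1.6, -0.0, -0.4]
opening: 0.864
grasp_force: 0.0
```

Call:
{"method": "drive_tool", "body": {"steps": [[75, -0.4, 0.4, 0, 0, 0, 0], [75, -0.7, 0.8, 0, 0, 0, 0], [75, -0.9, 0.98, 0, 0, 0, 0], [75, -0.9, 0.98, 0, 0, 0, 0]]}}

```text
time_s: 54.0
position: [0.4442, -0.137, 0.2143]
tcp_rot: [[1.0, -0.009, -0.007], [-0.009, -1.0, 0.001], [-0.007, -0.001, -1.0]]
force: [0.2, 0.3, -0.3]
opening: 0.858
grasp_force: 0.0
```

Call:
{"method": "drive_tool", "body": {"steps": [[75, 0, 0.4, 0, 0, 0, 0], [75, 0, 0.8, 0, 0, 0, 0], [75, 0, 0.8, 0, 0, 0, 0], [75, 0, 0.8, 0, 0, 0, 0], [75, 0, 0.8, 0, 0, 0, 0], [75, 0, 0.8, 0, 0, 0, 0]]}}

```text
time_s: 54.6
position: [0.4472, -0.2294, 0.2147]
tcp_rot: [[1.0, -0.003, -0.004], [-0.003, -1.0, 0.001], [-0.004, -0.001, -1.0]]
force: [-0.2, 0.4, 0.2]
opening: 0.859
grasp_force: 0.0
```

Run:
```python
from h import *
to(.5,0,.2,0)
for n in ('side','top'):
    c=cap(n);P=cloud(c);H=cv2.cvtColor(c['color'],cv2.COLOR_BGR2HSV)
    m=(np.hypot(P[...,0]-.556,P[...,1]+.018)<.05)&(P[...,2]>.124)&(P[...,2]<.15); X=P[m]; print(n,m.sum(),cv2.minEnclosingCircle((X[:,:2]*1000).astype(np.float32)),np.percentile(X[:,2],[10,50,90]))
    A=np.c_[X[:,:2]-X[:,:2].mean(0),np.ones(len(X))]; k=X[:,2]<.137; print('slope',np.linalg.lstsq(A[k],X[k,2],rcond=None)[0])
    m=(np.hypot(P[...,0]-.672,P[...,1]-.225)<.055)&(P[...,2]>.028)&(P[...,2]<.045); print('cover',m.sum(),cv2.minAreaRect((P[m][:,:2]*1000).astype(np.float32)) if m.sum() else '')
    if n=='top': a=c['color'][150:240,240:410]
    else: b=c['color'][140:260,260:420]
cv2.imwrite('pics/end.png',np.hstack([cv2.resize(b,(400,300)),cv2.resize(a,(400,300))]))
```

```text
t 54.6 pos [ 0.4472 -0.2294  0.2147] yaw -0.17 shift [ 0.435 -1.913  0.123] tilt fix ax,ay [-0.0007  0.0026] F [-0.2  0.4  0.2] open 74.8 grip 0.0
az -0.002
side 202 ((558.5958251953125, -20.33344841003418), 26.102388381958008) [0.12573144 0.13036651 0.13179015]
slope [0.02836006 0.04035119 0.12958417]
cover 304 ((675.2718505859375, 223.4483184814453), (82.61138916015625, 78.60935974121094), 85.15770721435547)
top 266 ((556.3505249023438, -17.43869400024414), 24.87869644165039) [0.12666824 0.12998956 0.13300498]
slope [-0.01050429 -0.00545993  0.12980141]
cover 654 ((673.4998168945312, 225.00070190429688), (77.19042205810547, 77.53567504882812), 84.60105895996094)
```

View pics/end.png

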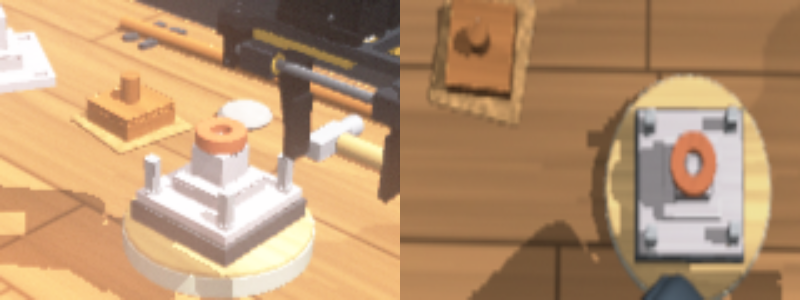

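Final picture: ring flat over the nib (left crop (221,130); top face at 130–131 mm), pins standing home, cover upright on the cork. Hand in.

```bash
python3 -c "
from rig import order
print(order.hand_in())"
```

```text
the job is handed in; nothing more can be done
None
```

The job is handed in at about 55 s of the 210 s, and the hand-in returned no verdict: in the last pictures the cover stands on the cork, the head is locked and square, all four pins are home, and the ring lies flat over the nib.

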